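Clamp a raiser board to the sloping parts tray

ROBOT

A 6-joint arm with a two-finger parallel gripper is mounted at the origin on the work surface. World frame = base frame: x ahead of the robot, y to its left, z up, the work surface at z = 0. Lengths are in m, angles in rad, forces in N, time in s.
With the tool pointing down it reaches from about 0.35 to 0.775 m from the base axis. Payload 5.5 kg.
Tool frame: the origin (TCP) lies at the very end of the fingers, on their centre line; the grasp point (between the pads) lies 19 mm behind it; z points along the fingers, y is the line along which they close (so a half turn about z gives the same grasp; the last joint's range is limited). The gripper opens to 85 mm and grips with 20 to 120 N. Pads are 22 mm wide; open, the fingers measure 114 mm over their backs; the gripper's body (76 mm by 85 mm) begins 54 mm behind the grasp point. The pads swing forward as they close: fully open they stand 13 mm farther back than shut.
Start: joints at [-1.278, 0.313, 0.046, 1.304, 0, 1.431], TCP at [0.241, -0.522, 0.231] pointing down, gripper open.
Joint ranges: [-2.76, 2.76], [-0.86, 1.69], [-1.03, 1.26], [-2.2, 2.34], [-1.47, 1.5], [-3.14, 3.14]. Speed limits (rad/s): [2.57, 2.57, 3.14, 3.14, 3.14, 3.14].

INTERFACE

Orientations are given as a unit quaternion [x, y, z, w].
In Python, from rig import ctrl, cams gives the robot as it stands.
- The arm moves only by the tool send_rows, never from a script. Its argument "rows" is a list that holds one entry, the list of rows, each a list of 6 numbers: the shift along the tool's x, y, z each as a share of 0.05 m, from -1 to 1, then the turn, a rotation vector about the tool's x, y, z each as a share of 4 degrees, from -1 to 1. In form: [[[x, y, z, ax, ay, az], ...]]. A call has 1 to 10 rows; each row shifts and turns the commanded pose from where the row before left it, along the tool's axes as they then stand; what a row does not reach is not made up. A row lasts 1/8 s, in which the tool goes at most 62.5 mm and 10.7 degrees, less where a joint would pass 70% of its speed; a pose out of reach is approached as far as the arm can. A call with a number of a shift or a turn outside -1 to 1 is refused whole. A call with a gripper value outside its range is refused whole. "gripper" is the opening, from -1 (shut) to 1 (fully open), set as the call begins (left out, the last holds). The fingers move at their own pace and stop on an object; the grip force is fixed at half the most. Time passes only in rows, so rows that do not move let the fingers close. It gives the time, the measured TCP pose, the force, the opening and the grip force at its end, in the units of the state.
- ctrl.state(): the state, without advancing time (a new reading comes with each control period).
- cams.read_camera(name): name is "scene" or "side" or "wrist"; returns the picture (384x512x3 uint8, red, green, blue); there is no depth.
- cams.calibration(name): a dict with "mtx" (3x3 intrinsics, pixels), "distortion" ([k1, k2, p1, p2, k3] as OpenCV has them; the pictures are not rectified), "world_to_cam" (4x4, takes a point from world to camera coordinates); the wrist camera has in their place "T_tool_cam" (4x4, takes a point from camera to tool coordinates, whose origin is the TCP and whose axes are the flange's). Camera axes: x right, y down, z forward; pixel columns grow to the right and rows downward; lengths in m; the calibration is good to about 2 mm. A picture is of the moment at which its call begins: read the wrist's pose just before it. calibration takes no time and is no camera call.
- ctrl.finish_job(): hands the job in; it is judged then, once.
The state is a dict: "clock": time; "joints": joint angles; "dq": joint speeds; "effort": joint torques, N m; "tcp_pos": TCP position; "tcp_rot": TCP orientation; "contact_force": force on the tool from outside, world axes, zero at the start; "wrist_torque": the same for the moment, N m; "finger_gap": finger opening in m; "gripper_force": force on a finger pad.
Only numpy, scipy, OpenCV 4.12 (cv2) and the standard library are available. Lean on these libraries where they do the work, as an engineer would, in place of code of your own. Each camera call takes 0.05 s, during which the arm holds its last target. There are 200 camera calls.

TASK

The front of the sloping parts tray is too low. Take the raiser board out of the peg rack and stand it on its long edge inside the tray, flat against the inner side of the low front and down on the tray floor, and let go of it. Then take both yellow spring clamps off the offcut box and clip them over the tray front and the board together, pinching the two, one clamp near each end of the board, ready for screwing. Do not disturb the screwdriver, the screw jar or the red bin.

Things in the scene. Friction and masses are not known exactly. Their poses are not given: they have to be found in the camera images.
- tray: dark wooden tray fixed on a steel stand, leaning 25 deg (0.44 rad) to its low front, which faces the robot. Origin on the inner floor at the middle of the front's inner face, 120 mm above the bench; x up the slope, y along the front, z square to the floor (leans to the robot). Front 12 mm thick (x -12 to 0), 34 mm above the floor. Sides 66 mm high, 210 mm apart inside.
- tray_divider (a point): middle of the foot of the 34 mm high divider across the tray, 75 mm up the slope from the front's inner face; the space between front and divider is empty, fittings lie behind it, the back wall (40 mm high) is 130 mm from the front. The tray front is 234 mm long.
- raiser: light wooden board, two small screw holes, 10 mm thick (x), 190 mm long (y), 66 mm high (z), about 80 g. Origin at the middle of its underside. Starts upright on its long edge, loose in a 14 mm slot of the peg rack, underside 12 mm above the bench. Stood behind the tray front it rises 32 mm above it.
- rack: low wooden peg rack, 130 (x) x 160 mm, base 12 mm thick, fixed; origin on the bench under its middle. Pairs of 30 mm high pegs at y +-60 mm hold boards on edge along its y axis; the raiser stands at x = 0, a 32 mm high dark offcut at x = +46 mm.
- clampbox: fixed plywood offcut box, 110 (x) x 180 (y) x 80 mm high, walls 12 mm; origin on the bench under its middle. The clamps bite its -x wall (middle plane x = -49 mm), which faces the robot; offcuts up to 112 mm high stand at its far side, from x = +25 mm.
- clamp1: yellow spring clamp, black grips, orange pads, 168 mm long, 105 g. Origin on the pivot; z from jaws to handles, x the opening direction, y along the pivot pin. The frame rides on the -x half, which turns by half the jaw angle. Starts upright, handles up, clipped over the near wall of the box, at its -y end.
- clamp1_grip (a point): point on clamp1's z axis 72 mm above the pivot, between the handle grips, a good height to squeeze. There they measure 65 mm over their outsides at the start, about 33 mm (and parallel) at jaw 0.42, 27 mm at the stop. Grips run from 18 to 95 mm above the pivot (74 mm over the ends at the start), 24 mm wide along y.
- clamp2: second yellow spring clamp, the same as clamp1 in size, frame and handles; starts at the +y end of the box wall.
- clamp1_mouth (a point): point 64 mm below clamp1's pivot on its z: between its pads. Pads are 16 mm high, centred here, 26 mm wide; jaw arms end 73 mm below the pivot; the throat above the pads is free up to 8 mm below the pivot. At the start the pads are centred 14 mm below the box rim.
- clamp2_mouth (a point): point 64 mm below clamp2's pivot on its z: between its pads (see clamp1).
- clamp1_jaw (a joint): jaw of clamp1: 0 with pads 12 mm apart (start), grows as the handles are squeezed; pads about 22 mm apart at 0.16, 39 mm at 0.42, stop at 0.5. A spring closes it with 0.6 N m at 0 plus 0.8 N m/rad: about 13 N on each handle, 72 mm above the pivot, holds it wide open; the pads bite with about 11 N.
- clamp2_jaw (a joint): jaw of clamp2: 0 with pads 12 mm apart (start), grows as the handles are squeezed; pads about 22 mm apart at 0.16, 39 mm at 0.42, stop at 0.5. A spring closes it with 0.6 N m at 0 plus 0.8 N m/rad: about 13 N on each handle, 72 mm above the pivot, holds it wide open; the pads bite with about 11 N.
- screwdriver: screwdriver lying on the bench between robot and tray, 200 mm long along its x, up to 30 mm high; leave alone.
- screwjar: amber glass jar of screws with a steel cap, 64 mm across, 85 mm high, origin under its middle; leave alone.
- redbin: red plastic hopper bin of fittings, 130 x 100 x 69 mm, origin under its middle; leave alone.
Not all that is in view belongs to the job. What is shaped like the clamp1 but purple is not meant. What is shaped like the clamp2 but blue is not meant.

How it is judged:
On the way, in this order (a step that is already met when the one before it is completed fails the run):
1. the raiser board stands inside the tray against its front, let go (x of raiser in the frame of tray between 0.001 and 0.015 m and z of raiser in the frame of tray between -0.003 and 0.006 m and angle between the z axis of raiser and the z axis of tray, either way round below 0.2 rad and angle between the y axis of raiser and the y axis of tray, either way round below 0.1 rad and contact force between the fingers and raiser below 0.2 N), for 0.2 s.
2. one clamp, let go, pinches the tray front and the board together, off the middle (((x of raiser in the frame of tray between 0.001 and 0.009 m and z of raiser in the frame of tray between -0.003 and 0.005 m and angle between the z axis of raiser and the z axis of tray, either way round below 0.12 rad and angle between the y axis of raiser and the y axis of tray, either way round below 0.06 rad and contact force between clamp1 and raiser above 3 N and contact force between clamp1 and tray above 3 N and value of joint clamp1_jaw above 0.06 rad and z of clamp1_mouth in the frame of tray between 0.004 and 0.034 m and x of clamp1_mouth in the frame of tray between -0.022 and 0.02 m and contact force between the fingers and clamp1 below 0.2 N and (y of clamp1 in the frame of tray above 0.03 m or y of clamp1 in the frame of tray below -0.03 m)) or (x of raiser in the frame of tray between 0.001 and 0.009 m and z of raiser in the frame of tray between -0.003 and 0.005 m and angle between the z axis of raiser and the z axis of tray, either way round below 0.12 rad and angle between the y axis of raiser and the y axis of tray, either way round below 0.06 rad and contact force between clamp2 and raiser above 3 N and contact force between clamp2 and tray above 3 N and value of joint clamp2_jaw above 0.06 rad and z of clamp2_mouth in the frame of tray between 0.004 and 0.034 m and x of clamp2_mouth in the frame of tray between -0.022 and 0.02 m and contact force between the fingers and clamp2 below 0.2 N and (y of clamp2 in the frame of tray above 0.03 m or y of clamp2 in the frame of tray below -0.03 m)))), for 0.3 s.
3. both clamps pinch them, one towards each end (x of raiser in the frame of tray between 0.001 and 0.009 m and z of raiser in the frame of tray between -0.003 and 0.005 m and angle between the z axis of raiser and the z axis of tray, either way round below 0.12 rad and angle between the y axis of raiser and the y axis of tray, either way round below 0.06 rad and contact force between each of clamp1, clamp2 and raiser above 3 N and contact force between each of clamp1, clamp2 and tray above 3 N and value of joint each of clamp1_jaw, clamp2_jaw above 0.06 rad and z of clamp1_mouth in the frame of tray between 0.004 and 0.034 m and x of clamp1_mouth in the frame of tray between -0.022 and 0.02 m and contact force between the fingers and clamp1 below 0.2 N and z of clamp2_mouth in the frame of tray between 0.004 and 0.034 m and x of clamp2_mouth in the frame of tray between -0.022 and 0.02 m and contact force between the fingers and clamp2 below 0.2 N and ((y of clamp1 in the frame of tray above 0.03 m and y of clamp2 in the frame of tray below -0.03 m) or (y of clamp1 in the frame of tray below -0.03 m and y of clamp2 in the frame of tray above 0.03 m))), for 0.3 s.
At the end, for the whole second after the job is handed in: Board stands on the tray floor (5 mm) flat against the front's inner face (4 mm, 0.06 rad along, 0.12 rad upright); both clamps let go, at rest, pads lapping and pressing both front and board with over 3 N; one clamp over 30 mm left of the middle, the other over 30 mm right (all of step 3 and linear speed of each of raiser, clamp1, clamp2 below 0.02 m/s); the robot touches nothing.
It fails at once if the screwdriver is disturbed (moved over 30 mm) (distance of screwdriver from where it was at the start of the episode above 0.03 m).
It fails at once if the screw jar is disturbed (moved over 30 mm) (distance of screwjar from where it was at the start of the episode above 0.03 m).
It fails at once if the red bin is disturbed (moved over 30 mm) (distance of redbin from where it was at the start of the episode above 0.03 m).
It also fails if it takes over 72 s, if anything falls off the work surface, if the arm or the gripper's body presses on something with over 40 N, if the wrist force passes 120 N, or if a joint passes its speed limit or range.

## Working session

There is one attempt and no reset: what is moved stays moved. The work goes in short steps, Python scripts to look and compute and a tool call to move; the robot and the scene stay as the last step left them, time stands still between calls to the robot, and variables do not carry over. Pictures are saved under pics/ and viewed, at most 10 in all, crops included, and the job is handed in when it is done.

Besides the shell and the picture viewer there is one more tool, called after "Request:" as name([rows], argument=value, ...), one row to a line, values as JSON. send_rows: Moves the arm, as the interface text tells. Its arguments: {"type":"object","properties":{"rows":{"type":"array"},"gripper":{"type":"number"}},"required":["rows"]}

```bash
mkdir -p pics; ls
python3 - <<'E'
from rig import ctrl,cams
import cv2,numpy as np
s=ctrl.state();print(s['clock'],s['tcp_pos'],s['tcp_rot'],s['finger_gap'])
for n in ['scene','side']:
    im=cams.read_camera(n);cv2.imwrite(f'pics/{n}0.png',cv2.cvtColor(im,cv2.COLOR_RGB2BGR))
    c=cams.calibration(n);W=np.linalg.inv(c['world_to_cam']);print(n,np.round(c['mtx'],1).tolist(),np.round(c['distortion'],4),W.round(3).tolist())
print(cams.calibration('wrist'))
E
```

```text
pics
0.0 [ 0.24100717 -0.52147943  0.23039828] [ 9.76674792e-01  2.14721864e-01 -6.02745435e-05 -9.31772295e-04] 0.08555617890183863
scene [[494.6, 0.0, 251.0], [0.0, 494.6, 189.1], [0.0, 0.0, 1.0]] [-0.0743  0.      0.      0.      0.    ] [[0.141, 0.571, -0.808, 1.868], [0.99, -0.077, 0.118, -0.144], [0.005, -0.817, -0.577, 1.084], [0.0, 0.0, 0.0, 1.0]]
side [[428.0, 0.0, 254.1], [0.0, 428.0, 183.7], [0.0, 0.0, 1.0]] [-0.0812  0.      0.      0.      0.    ] [[-0.945, -0.216, 0.247, 0.3], [-0.327, 0.665, -0.671, 0.826], [-0.019, -0.715, -0.699, 0.964], [0.0, 0.0, 0.0, 1.0]]
{'mtx': array([[275.23696398,   0.        , 254.39348126],
       [  0.        , 275.23696398, 195.48441219],
       [  0.        ,   0.        ,   1.        ]]), 'distortion': array([-0.00047557,  0.        ,  0.        ,  0.        ,  0.        ]), 'T_tool_cam': array([[ 3.08016959e-04, -9.47035574e-01, -3.21128519e-01,
         8.25662707e-02],
       [ 9.99999933e-01,  2.28874379e-04,  2.84200107e-04,
        -3.37588265e-04],
       [-1.95649521e-04, -3.21128585e-01,  9.47035582e-01,
        -1.42336399e-01],
       [ 0.00000000e+00,  0.00000000e+00,  0.00000000e+00,
         1.00000000e+00]])}
```

View pics/scene0.png

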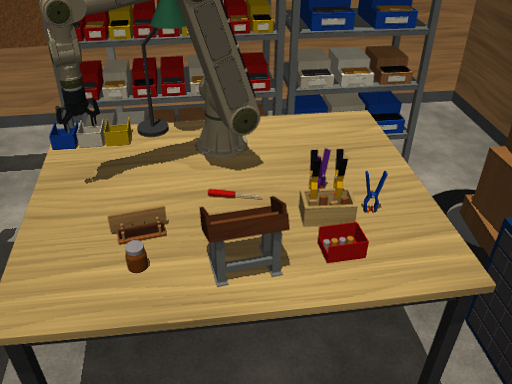

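View pics/side0.png

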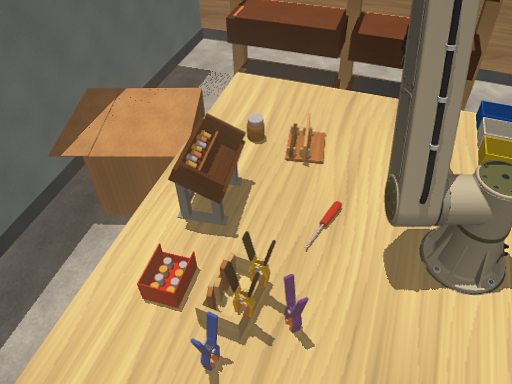

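Scene: the rack with the raiser is at about (138,222) px, the tray at (245,218), the box with both yellow clamps at (328,205) and the jar at (136,256). The screwdriver is at (235,194) and the bin at (343,242). Side: rack (305,145), tray (210,160), box (240,295). The purple and blue decoys stand beside the box.

```bash
cat > h.py <<'E'
import numpy as np,cv2
from rig import ctrl,cams
from scipy.spatial.transform import Rotation as R
def ray(cal,px,T=None):
    """origin, unit dir in world. T: cam->world for the wrist"""
    p=cv2.undistortPoints(np.array([[px]],float),cal['mtx'],cal['distortion'])[0,0]
    if T is None: T=np.linalg.inv(cal['world_to_cam'])
    d=T[:3,:3]@np.array([p[0],p[1],1]);return T[:3,3],d/np.linalg.norm(d)
def onz(r,z): o,d=r;return o+d*(z-o[2])/d[2]
def tri(*rs):
    A=np.zeros((3,3));b=np.zeros(3)
    for o,d in rs: M=np.eye(3)-np.outer(d,d);A+=M;b+=M@o
    p=np.linalg.solve(A,b);return p,max(np.linalg.norm(np.cross(p-o,d)) for o,d in rs)
def Ttool(s):
    T=np.eye(4);T[:3,:3]=R.from_quat(s['tcp_rot']).as_matrix();T[:3,3]=s['tcp_pos'];return T
def snap(name):
    s=ctrl.state();im=cv2.cvtColor(cams.read_camera('wrist'),cv2.COLOR_RGB2BGR);cv2.imwrite(f'pics/{name}.png',im)
    T=Ttool(s);np.save(f'pics/{name}.npy',T@cams.calibration('wrist')['T_tool_cam']);return im
def wray(name,px): return ray(cams.calibration('wrist'),px,np.load(f'pics/{name}.npy'))
def sray(n,px): return ray(cams.calibration(n),px)
def proj(T,p):
    c=cams.calibration('wrist');q=np.linalg.inv(T)@np.append(p,1)
    return cv2.projectPoints(q[None,:3],np.zeros(3),np.zeros(3),c['mtx'],c['distortion'])[0].ravel()
E
python3 - <<'E'
from h import *
for nm,a,b in [('board end tops far/left',(109,216),(287,122)),('board other',(165,208),(307,115)),('trayL back corner',(201,207),(213,114)),('trayR back corner',(286,200),(245,133)),('box',(328,200),(240,290)),('jarcap',(135,247),(255,118)),('bin',(343,240),(168,272)),('sd',(235,194),(323,225))]:
    A,B=sray('scene',a),sray('side',b);print(nm,tri(A,B),onz(A,.07),onz(B,.07))
import cv2
a=cv2.imread('pics/scene0.png');b=cv2.imread('pics/side0.png')
def c(im,x,y,w,h,k): return cv2.resize(im[y:y+h,x:x+w],(400,300),interpolation=cv2.INTER_CUBIC)
m=np.vstack([np.hstack([c(a,100,190,80,60,5),c(b,265,105,80,60,5)]),np.hstack([c(a,190,180,120,90,5),c(b,160,105,100,75,4)])])
cv2.imwrite('pics/m.png',m)
E
```

```text
board end tops far/left (array([ 0.59690147, -0.39374099,  0.08293316]), np.float64(0.03355844019141136)) [ 0.53666341 -0.42432908  0.07      ] [ 0.60658412 -0.35977718  0.07      ]
board other (array([ 0.54405679, -0.26206268,  0.13593703]), np.float64(0.0448937719528922)) [ 0.51733245 -0.23959706  0.07      ] [ 0.55013559 -0.42221428  0.07      ]
trayL back corner (array([ 0.76356271, -0.11759923,  0.24064773]), np.float64(0.008181305455041477)) [ 0.52797956 -0.11869418  0.07      ] [ 0.87383852 -0.32593259  0.07      ]
trayR back corner (array([0.6637649 , 0.07536637, 0.25314681]), np.float64(0.08516153105768341)) [0.52748814 0.17420519 0.07      ] [ 0.72535071 -0.25571364  0.07      ]
box (array([0.53182911, 0.3204124 , 0.06070535]), np.float64(0.00343006371756238)) [0.54713164 0.31840119 0.07      ] [0.52794869 0.32231921 0.07      ]
jarcap (array([ 0.7156297 , -0.32995731,  0.08232411]), np.float64(0.0014280859435863021)) [ 0.70313316 -0.33115137  0.07      ] [ 0.72123052 -0.34824396  0.07      ]
bin (array([0.72855392, 0.31919884, 0.044648  ]), np.float64(0.0015767000498025413)) [0.75752346 0.30901327 0.07      ] [0.71606593 0.33174205 0.07      ]
sd (array([0.38985484, 0.01243814, 0.01269405]), np.float64(0.0002317887072253358)) [0.46868019 0.00391638 0.07      ] [0.38451782 0.06172425 0.07      ]
```

View pics/m.png

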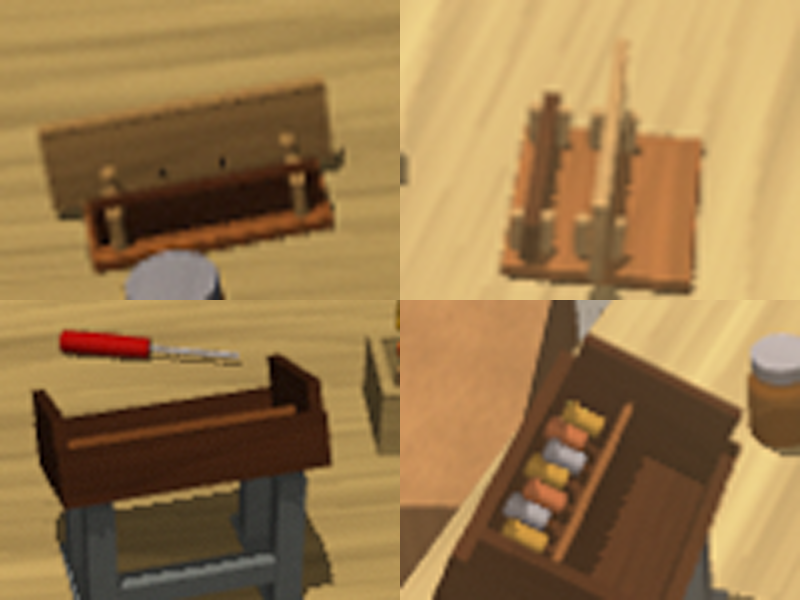

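The montage shows the board's top edge in the scene view running from about (108,216) to (165,207), with its foot in the rack slot. The tray's low front is at the robot side. That's enough to move in and look with the wrist camera.

Request:
send_rows([
  [[0.675, -0.107, -0.06, 0, 0, 0], [0.675, -0.107, -0.06, 0, 0, 0], [0.675, -0.107, -0.06, 0, 0, 0], [0.675, -0.107, -0.06, 0, 0, 0], [0.675, -0.107, -0.06, 0, 0, 0], [0.675, -0.107, -0.06, 0, 0, 0], [0.675, -0.107, -0.06, 0, 0, 0], [0.675, -0.107, -0.06, 0, 0, 0], [0.675, -0.107, -0.06, 0, 0, 0], [0.675, -0.107, -0.06, 0, 0, 0]],
], gripper=1)

```text
clock: 1.35
tcp_pos: [0.5258, -0.331, 0.2609]
tcp_rot: [0.977, 0.215, -0.0, -0.0]
contact_force: [-0.2, -0.9, -0.2]
finger_gap: 0.0853
gripper_force: 0.0
```

Request:
send_rows([
  [[0, 0, 0, 0, 0, -1], [0, 0, 0, 0, 0, -1], [0, 0, 0, 0, 0, -1], [0, 0, 0, 0, 0, -1], [0, 0, 0, 0, 0, -1], [0, 0, 0, 0, 0, -1], [0, 0, 0, 0, 0, -1], [0, 0, 0, 0, 0, -1], [0, 0, 0, 0, 0, -1]],
])

```text
clock: 2.48
tcp_pos: [0.5249, -0.3317, 0.2607]
tcp_rot: [0.862, 0.507, -0.0, -0.001]
contact_force: [0.1, -0.8, 0.6]
finger_gap: 0.0854
gripper_force: 0.0
```

Request:
send_rows([
  [[0, 0, 0, 0, 0, -1], [0, 0, 0, 0, 0, -1], [0, 0, 0, 0, 0, -1], [0, 0, 0, 0, 0, -1], [0, 0, 0, 0, 0, -1], [0, 0, 0, 0, 0, -1], [0, 0, 0, 0, 0, -1], [0, 0, 0, 0, 0, -1], [0, 0, 0, 0, 0, -0.8], [0, 0, 0, 0, 0, 0]],
])

```text
clock: 3.72
tcp_pos: [0.5249, -0.3317, 0.2608]
tcp_rot: [0.669, 0.743, -0.0, -0.0]
contact_force: [-0.6, -0.1, 0.1]
finger_gap: 0.0856
gripper_force: 0.0
```

Run:
```python
from h import *
im=snap('w1');s=ctrl.state();print(s['clock'],s['tcp_pos'],s['joints'],R.from_quat(s['tcp_rot']).as_matrix().round(3).tolist(),s['contact_force'])
T=np.load('pics/w1.npy')
cv2.imwrite('pics/w1b.png',cv2.resize(im,(800,600)))
```

```text
3.775 [ 0.52496247 -0.33178437  0.26085052] [-6.92778279e-01  4.02349724e-01  2.46239330e-01  1.41548335e+00
 -5.97326277e-05  7.74343589e-01] [[-0.103, 0.995, -0.001], [0.995, 0.103, 0.0], [0.001, -0.001, -1.0]] [ 0.94310451 -0.18629033  0.34487065]
```

View pics/w1b.png

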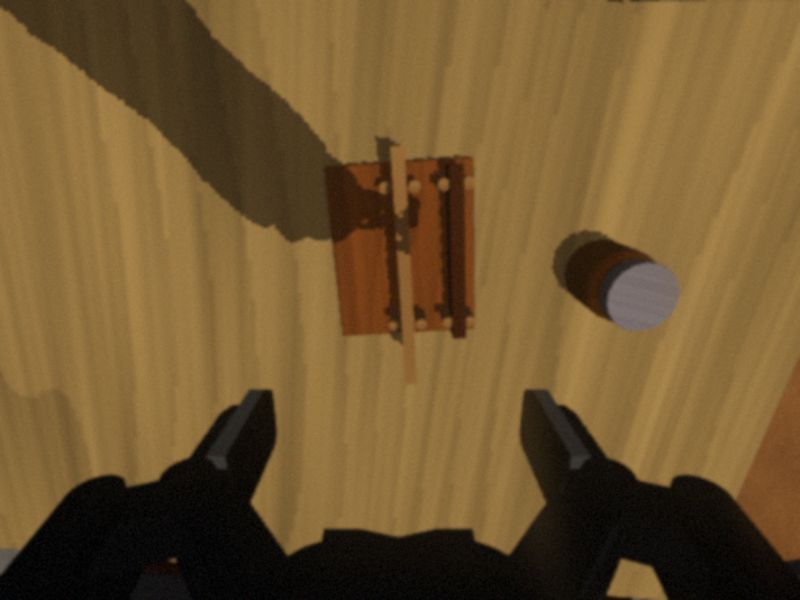

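Wrist view: the board's top face runs from (397,147) to (410,383) in the enlarged picture, between the peg pairs. The jar cap is at (640,295).

Run:
```python
from h import *
k=512/800
pts={'far':(397,147),'near':(410,382)}
sc={'near':(164.6,206.8),'far':(108.2,216)}
P={}
for n in pts:
    px=np.array(pts[n])*k;r=wray('w1',px);P[n]=onz(r,.078);print(n,tri(r,sray('scene',sc[n])),P[n])
d=P['near']-P['far'];print(np.linalg.norm(d),np.degrees(np.arctan2(d[1],d[0])),(P['near']+P['far'])/2)
im=cv2.imread('pics/w1.png')
T=np.load('pics/w1.npy')
# board-colour segmentation along rows
hsv=cv2.cvtColor(im,cv2.COLOR_BGR2HSV)
for v in [98,110,150,175,200,215,230,240]:
    print(v,[tuple(int(q) for q in hsv[v,u]) for u in range(245,270,2)])
```

```text
far (array([ 0.53590933, -0.33184972,  0.08826115]), np.float64(0.09319511008659302)) [ 0.51471408 -0.2407826   0.078     ]
near (array([ 0.55596382, -0.30159275,  0.15300608]), np.float64(0.07632785192811631)) [ 0.54514645 -0.42600151  0.078     ]
0.1877023559453181 -80.66938989613425 [ 0.52993026 -0.33339205  0.078     ]
98 [(16, 139, 68), (20, 161, 65), (18, 157, 94), (16, 169, 142), (16, 168, 147), (16, 169, 146), (16, 166, 146), (17, 158, 145), (18, 144, 145), (19, 141, 146), (19, 152, 143), (18, 144, 150), (18, 142, 144)]
110 [(15, 233, 57), (11, 221, 53), (12, 184, 61), (16, 167, 131), (16, 166, 144), (16, 164, 149), (15, 158, 144), (14, 175, 131), (13, 191, 112), (13, 205, 107), (13, 207, 112), (13, 225, 110), (13, 207, 111)]
150 [(13, 224, 99), (10, 186, 63), (12, 212, 53), (12, 229, 49), (15, 165, 94), (14, 173, 102), (16, 183, 71), (17, 179, 67), (13, 176, 84), (12, 204, 100), (11, 197, 106), (12, 205, 112), (12, 206, 119)]
175 [(12, 205, 117), (13, 201, 108), (13, 192, 61), (12, 197, 57), (14, 213, 61), (16, 171, 121), (15, 168, 138), (16, 162, 140), (16, 166, 138), (13, 
[... 199 characters left out ...]
9), (16, 174, 126), (15, 199, 73), (17, 198, 45), (13, 155, 51)]
215 [(19, 148, 146), (18, 148, 148), (19, 148, 134), (18, 149, 84), (18, 142, 70), (18, 147, 73), (15, 149, 106), (16, 164, 137), (15, 168, 138), (16, 169, 137), (17, 152, 151), (19, 143, 157), (18, 138, 151)]
230 [(18, 149, 149), (18, 145, 149), (18, 141, 147), (19, 147, 146), (18, 143, 146), (19, 149, 147), (17, 144, 143), (16, 162, 140), (16, 168, 141), (15, 163, 136), (17, 164, 140), (19, 150, 150), (19, 142, 149)]
240 [(19, 147, 151), (19, 148, 152), (19, 149, 145), (19, 146, 150), (17, 146, 150), (19, 144, 149), (18, 143, 143), (17, 157, 143), (16, 164, 137), (17, 162, 140), (17, 159, 143), (17, 146, 145), (19, 145, 148)]
```

Request:
send_rows([
  [[0.786, 0.24, -0.4, 0, 0, 0], [0.786, 0.24, -0.4, 0, 0, 0], [0.786, 0.24, -0.4, 0, 0, 0], [0.786, 0.24, -0.4, 0, 0, 0], [0.786, 0.24, -0.4, 0, 0, 0], [0.786, 0.24, -0.4, 0, 0, 0], [0.786, 0.24, -0.4, 0, 0, 0], [0, 0, 0, 0, 0, 0], [0, 0, 0, 0, 0, 0]],
])

```text
clock: 4.9
tcp_pos: [0.5799, -0.0496, 0.4008]
tcp_rot: [0.669, 0.743, -0.0, -0.0]
contact_force: [-0.3, -0.1, 0.2]
finger_gap: 0.0858
gripper_force: 0.0
```

Run:
```python
from h import *
snap('A');s=ctrl.state();print(s['tcp_pos'])
```

```text
[ 0.57971426 -0.05014239  0.40050811]
```

Request:
send_rows([
  [[0.847, -0.08, 0, 0, 0, 0], [0.847, -0.08, 0, 0, 0, 0], [0.847, -0.08, 0, 0, 0, 0], [0.847, -0.08, 0, 0, 0, 0], [0.847, -0.08, 0, 0, 0, 0], [0.847, -0.08, 0, 0, 0, 0], [0, 0, 0, 0, 0, 0], [0, 0, 0, 0, 0, 0]],
])

```text
clock: 5.95
tcp_pos: [0.5297, 0.1996, 0.4006]
tcp_rot: [0.67, 0.743, -0.001, -0.0]
contact_force: [-0.7, -0.5, -0.0]
finger_gap: 0.0856
gripper_force: 0.0
```

Run:
```python
from h import *
snap('B');s=ctrl.state();print(s['tcp_pos'])
```

```text
[0.52980826 0.19926982 0.4007713 ]
```

Request:
send_rows([
  [[0.81, -0.067, 0, 0, 0, 0], [0.81, -0.067, 0, 0, 0, 0], [0.81, -0.067, 0, 0, 0, 0], [0.81, -0.067, 0, 0, 0, 0], [0, 0, 0, 0, 0, 0], [0, 0, 0, 0, 0, 0]],
])

```text
clock: 6.75
tcp_pos: [0.4999, 0.3591, 0.401]
tcp_rot: [0.67, 0.743, -0.0, 0.0]
contact_force: [-0.3, 0.2, 0.8]
finger_gap: 0.0855
gripper_force: 0.0
```

Run:
```python
from h import *
snap('C');s=ctrl.state();print(s['clock'],s['tcp_pos'],s['tcp_rot'],s['joints'])
a,b,c=[cv2.imread(f'pics/{n}.png') for n in 'ABC']
m=np.vstack([np.hstack([cv2.resize(a[:270],(400,211)),cv2.resize(b[:270],(400,211))]),cv2.resize(c[:240],(800,375))])
cv2.imwrite('pics/mABC.png',m)
```

```text
6.8 [0.49996472 0.35888238 0.40121026] [ 6.69911215e-01  7.42441165e-01 -2.11500570e-04  1.86680051e-04] [ 4.92467873e-01  4.41381366e-01  6.51790605e-01  1.78147775e+00
 -4.94210679e-04  1.96064640e+00]
```

View pics/mABC.png

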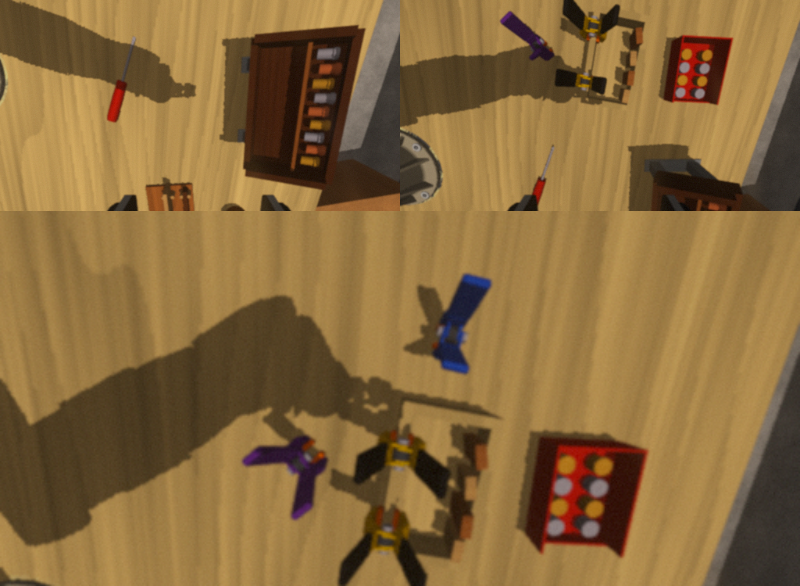

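A shows the tray with its low front at left, (253,35) to (246,175) in the montage. B and C show the box: two yellow clamps with black handles at (400,455) and (388,535) in the C panel. The purple decoy is at (300,460) and the blue one at (460,325). I'll zoom for precision.

Run:
```python
import cv2,numpy as np
a,b,c=[cv2.imread(f'pics/{n}.png') for n in 'ABC']
r=lambda im,x,y,w,h,W,H:cv2.resize(im[y:y+h,x:x+w],(W,H),interpolation=cv2.INTER_CUBIC)
# A: 170x255 -> x2.35 ; B: 133x100 -> x3 ; C 133x100->x3
m=np.hstack([r(a,300,20,170,255,400,600),np.vstack([r(b,192,0,133,134,400,400)[:300],r(c,205,118,133,134,400,400)[:300]])])
m=np.clip(m.astype(float)*1.6,0,255).astype(np.uint8)
cv2.imwrite('pics/z1.png',m)
```

```text
(no output)
```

View pics/z1.png

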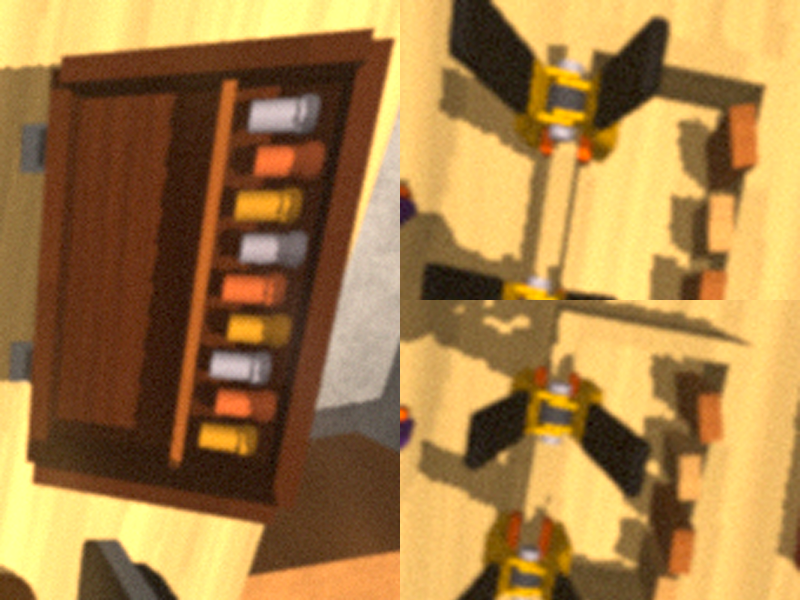

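Run:
```python
from h import *
im=cv2.imread('pics/A.png').astype(int)
for v in [60,80,100,120,140,160,180,200]:
    print(v,[(int(x)) for x in im[v-1:v+2,310:336,2].mean(0)])
print('cols')
for u in [335,355,380,400]:
    print(u,[int(x) for x in im[34:60,u-1:u+2,2].mean(1)],[int(x) for x in im[215:240,u-1:u+2,2].mean(1)])
c,s=np.cos(.4363),np.sin(.4363)
k=170/400
def A(p): return wray('A',(300+p[0]*k,20+p[1]*k))
for n,p,z in [('sidetop front corner +y',(63,58),.12+.066*c-.012*s),('-y',(35,483),.12+.066*c-.012*s),('fronttop outer+y',(52,72),.12+.034*c-.012*s),('-y',(30,460),.12+.034*c-.012*s),('back +y',(392,40),0.12+.04*c+.142*s),('back -y',(266,522),0.12+.04*c+.142*s),('div +y',(231,82),.12+.034*c+.075*s),('div -y',(176,464),.12+.034*c+.075*s)]:
    print(n,onz(A(p),z).round(4))
```

```text
60 [88, 89, 92, 90, 92, 92, 94, 95, 90, 91, 83, 74, 70, 67, 66, 68, 66, 67, 67, 64, 56, 47, 44, 42, 37, 37]
80 [61, 65, 64, 62, 65, 59, 51, 42, 44, 51, 63, 68, 68, 67, 70, 66, 68, 66, 61, 54, 52, 50, 53, 60, 63, 64]
100 [91, 90, 90, 86, 89, 89, 88, 86, 80, 74, 68, 69, 68, 72, 70, 69, 65, 58, 50, 50, 50, 53, 61, 61, 64, 62]
120 [88, 87, 89, 90, 90, 88, 84, 77, 72, 69, 71, 71, 69, 68, 69, 63, 55, 49, 51, 52, 54, 64, 63, 63, 62, 60]
140 [91, 91, 89, 88, 88, 82, 72, 67, 69, 68, 65, 65, 67, 65, 58, 52, 52, 51, 56, 60, 63, 61, 63, 61, 59, 61]
160 [90, 89, 86, 87, 80, 72, 67, 69, 69, 66, 69, 65, 61, 57, 53, 50, 52, 59, 60, 60, 64, 61, 62, 63, 61, 65]
180 [70, 67, 60, 64, 65, 72, 70, 71, 72, 69, 70, 64, 59, 52, 54, 56, 62, 65, 63, 63, 61, 62, 63, 59, 64, 65]
200 [196, 177, 125, 79, 74, 74, 73, 73, 74, 70, 59, 60, 52, 48, 48, 49, 50, 47, 45, 50, 44, 47, 46, 46, 45, 45]
cols
335 [179, 178, 180, 178, 180, 180, 179, 178, 159, 111, 75, 66, 66, 67, 65, 68, 67, 67, 67, 65, 52, 39, 32, 34, 32, 30] [43, 45, 42, 43, 45, 49, 58, 67, 73, 74, 71, 72, 73, 94, 133, 172, 183, 183, 183, 184, 185, 182, 184, 1
[... 240 characters left out ...]
181, 177, 182, 178, 156, 106, 71, 66, 65, 68, 65, 68, 65, 68, 66, 68, 61, 47, 38, 35, 36, 36, 34, 33, 35, 38] [32, 33, 34, 31, 34, 33, 35, 28, 34, 30, 32, 32, 34, 39, 54, 60, 62, 62, 62, 61, 64, 88, 131, 171, 180]
400 [195, 194, 176, 121, 72, 64, 64, 64, 63, 65, 63, 63, 61, 61, 58, 49, 39, 34, 35, 52, 76, 87, 84, 82, 84, 90] [30, 32, 31, 30, 30, 30, 31, 31, 31, 30, 31, 33, 32, 30, 35, 36, 40, 52, 62, 66, 68, 65, 65, 64, 73]
sidetop front corner +y [0.6499 0.1063 0.1747]
-y [ 0.6771 -0.1281  0.1747]
fronttop outer+y [0.6514 0.1047 0.1457]
-y [ 0.6792 -0.1246  0.1457]
back +y [0.7856 0.1205 0.2163]
back -y [ 0.7993 -0.1201  0.2163]
div +y [0.734  0.103  0.1825]
div -y [ 0.7574 -0.1034  0.1825]
```

Run:
```python
from h import *
c,s=np.cos(.4363),np.sin(.4363)
zi=.12+.034*c; zo=zi-.012*s
i1,i2=onz(wray('A',(330,60)),zi),onz(wray('A',(322.5,180)),zi)
o1,o2=onz(wray('A',(321,60)),zo),onz(wray('A',(314,167)),zo)
for a,b in((i1,i2),(o1,o2)): d=a-b;print(a.round(4),b.round(4),np.degrees(np.arctan2(d[1],d[0])))
# side walls inner top edges at known heights not simple; triangulate divider ends
k=170/400
A=lambda p: wray('A',(300+p[0]*k,20+p[1]*k))
print('div',tri(A((231,82)),sray('scene',(278.8,212.4))),tri(A((176,464)),sray('scene',(211,222.9))))
print('backcorner',tri(A((392,40)),sray('side',(160+ (440-400)*.25+0,105+ (560-300)*.25))))
K=133/400
B=lambda p: wray('B',(192+(p[0]-400)*K,p[1]*K)); C=lambda p: wray('C',(205+(p[0]-400)*K,118+(p[1]-300)*K))
print('c2pin+',tri(B((566,70)),C((560,380))),'c2pin-',tri(B((566,133)),C((553,440))))
print('c1',tri(wray('B',(236.8,105)),C((525,580))))
for n,p in [('rimtopB nr c2',(545,160)),('in',(575,165)),('low',(532,270)),('in',(565,270))]: print(n,onz(B(p),.08))
sc=cv2.imread('pics/scene0.png');
b=cv2.imread('pics/B.png');cc=cv2.imread('pics/C.png')
r=lambda im,x,y,w,h,W,H:cv2.resize(im[y:y+h,x:x+w],(W,H),interpolation=cv2.INTER_CUBIC)
m=np.vstack([np.hstack([r(b,195,0,100,75,400,300),r(b,195,70,100,75,400,300)]),np.hstack([r(cc,205,130,100,75,400,300),r(cc,205,180,100,75,400,300)])])
cv2.imwrite('pics/z2.png',np.clip(m*1.6,0,255).astype(np.uint8))
```

```text
[0.6625 0.0941 0.1508] [ 0.6824 -0.065   0.1508] 97.11507826491737
[0.652  0.0937 0.1457] [ 0.6677 -0.0481  0.1457] 96.32805037392974
div (array([0.73423128, 0.10424458, 0.18236939]), np.float64(0.001155343266929496)) (array([ 0.75686528, -0.10003523,  0.18411277]), np.float64(0.0026431636755989206))
backcorner (array([0.79144135, 0.12244806, 0.20961722]), np.float64(0.0012630436308187626))
c2pin+ (array([0.50195481, 0.38053654, 0.11980272]), np.float64(0.001333635488333995)) c2pin- (array([0.50310862, 0.35281757, 0.13425704]), np.float64(0.0005384717095996092))
c1 (array([0.49598747, 0.27535603, 0.13302539]), np.float64(0.00025965176424141436))
rimtopB nr c2 [0.49198978 0.34919064 0.08      ]
in [0.50720541 0.348499   0.08      ]
low [0.4897303  0.29703605 0.08      ]
in [0.50688085 0.29882081 0.08      ]
```

View pics/z2.png

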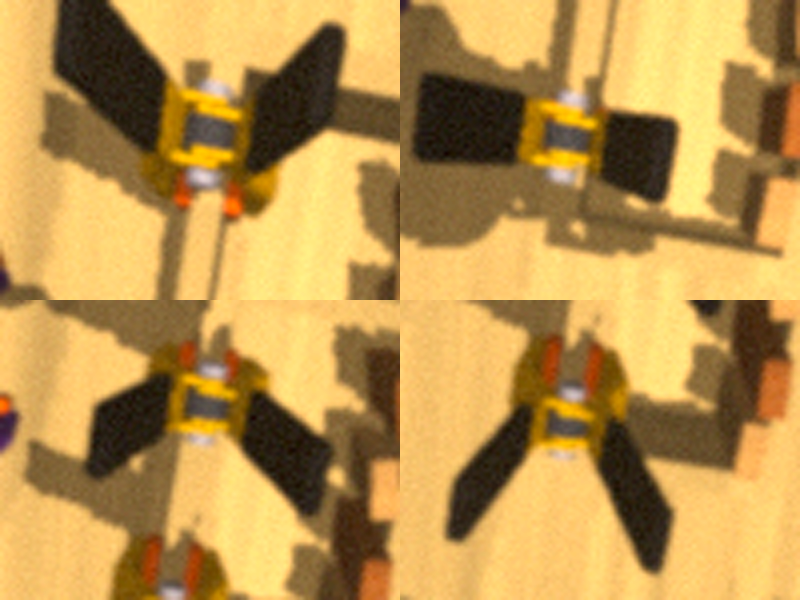

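The zoom shows the pin ends. In B, clamp2 is at (215,90)/(205,178) and clamp1 at (572,97)/(567,178). In C, clamp2 is at (210,370)/(203,440) and clamp1 at (572,388)/(565,453). The tray's height checks out across two views (divider top at 0.183).

Run:
```python
from h import *
f=lambda n,x,y,o: wray(n,(o[0]+x/4,o[1]+y/4))
for nm,b,c,ob,oc in [('c2+',(215,90),(210,70),(195,0),(205,130)),('c2-',(205,178),(203,140),(195,0),(205,130)),('c1+',(172,97),(172,88),(195,70),(205,180)),('c1-',(167,178),(165,153),(195,70),(205,180))]:
    p,e=tri(f('B',*b,ob),f('C',*c,oc));print(nm,p.round(4),round(e,4))
for nm,b,c,ob,oc in [('c2',(210,134),(206.5,105),(195,0),(205,130)),('c1',(169.5,137.5),(168.5,120.5),(195,70),(205,180))]:
    p,e=tri(f('B',*b,ob),f('C',*c,oc));print(nm,p.round(4),round(e,4),onz(f('B',*b,ob),.13).round(4),onz(f('C',*c,oc),.13).round(4))
o=lambda x,y: onz(f('B',x,y,(195,0)),.08).round(4)
print('wall L/R edges',o(186,215),o(225,215),o(176,290),o(214,290))
print('board',tri(wray('w1',np.array((397,147))*.64),sray('scene',(164.6,206.8))),tri(wray('w1',np.array((410,382))*.64),sray('scene',(108.2,216))))
s=ctrl.state();print(s['clock'],s['tcp_pos'])
```

```text
c2+ [0.5028 0.3783 0.1325] 0.0004
c2- [0.5025 0.3523 0.1354] 0.0
c1+ [0.4966 0.2899 0.1299] 0.0
c1- [0.4968 0.2624 0.1319] 0.0004
c2 [0.5026 0.3654 0.1339] 0.0002 [0.5027 0.3662 0.13  ] [0.5025 0.3646 0.13  ]
c1 [0.4967 0.2763 0.1309] 0.0002 [0.4968 0.2763 0.13  ] [0.4965 0.2759 0.13  ]
wall L/R edges [0.494  0.3486 0.08  ] [0.5087 0.3502 0.08  ] [0.4925 0.3223 0.08  ] [0.507  0.3239 0.08  ]
board (array([ 0.5146914 , -0.24064455,  0.07319952]), np.float64(1.1968270733395888e-05)) (array([ 0.54529874, -0.42564754,  0.07723946]), np.float64(0.0006834956336917777))
6.8 [0.49996472 0.35888238 0.40121026]
```

Request:
send_rows([
  [[-0.98, 0, 0.2, 0, 0, 0], [-0.98, 0, 0.2, 0, 0, 0], [-0.98, 0, 0.2, 0, 0, 0], [-0.98, 0, 0.2, 0, 0, 0], [-0.98, 0, 0.2, 0, 0, 0], [-0.98, 0, 0.2, 0, 0, 0], [-0.98, 0, 0.2, 0, 0, 0], [-0.98, 0, 0.2, 0, 0, 0], [-0.98, 0, 0.2, 0, 0, 0], [-0.98, 0, 0.2, 0, 0, 0]],
])

```text
clock: 8.05
tcp_pos: [0.5496, -0.1301, 0.3015]
tcp_rot: [0.67, 0.742, 0.0, 0.0]
contact_force: [1.0, 0.8, -0.2]
finger_gap: 0.0855
gripper_force: 0.0
```

Request:
send_rows([
  [[-0.8, -0.16, 0.16, 0, 0, 0], [-0.8, -0.16, 0.16, 0, 0, 0], [-0.8, -0.16, 0.16, 0, 0, 0], [-0.8, -0.16, 0.16, 0, 0, 0], [-0.8, -0.16, 0.16, 0, 0, 0], [0, 0, 0.8, 0, 0, -0.85], [0, 0, 1, 0, 0, 0], [0, 0, 0, 0, 0, 0]],
])

```text
clock: 9.05
tcp_pos: [0.5276, -0.3292, 0.1673]
tcp_rot: [0.648, 0.762, -0.0, -0.005]
contact_force: [-0.6, 0.3, 0.8]
finger_gap: 0.0858
gripper_force: 0.0
```

Run:
```python
from h import *
im=snap('D');s=ctrl.state();Rm=R.from_quat(s['tcp_rot']).as_matrix();print(s['clock'],s['tcp_pos'],Rm.round(3).tolist())
print('tool delta',Rm.T@(np.array([.530,-.3334,.052])-s['tcp_pos']))
T=np.load('pics/D.npy')
for p in [(.5147,-.2408,.078),(.5451,-.426,.078),(.530,-.3334,.078)]: print(proj(T,p))
cv2.imwrite('pics/D2.png',cv2.resize(im,(640,480)))
```

```text
9.1 [ 0.52946609 -0.33019316  0.17051118] [[-0.161, 0.987, -0.003], [0.987, 0.161, 0.002], [0.003, -0.003, -1.0]]
tool delta [-0.00356752  0.00032024  0.11850164]
[257.21203437  94.4428544 ]
[256.80052434 292.85776294]
[257.09152848 205.50967213]
```

View pics/D2.png

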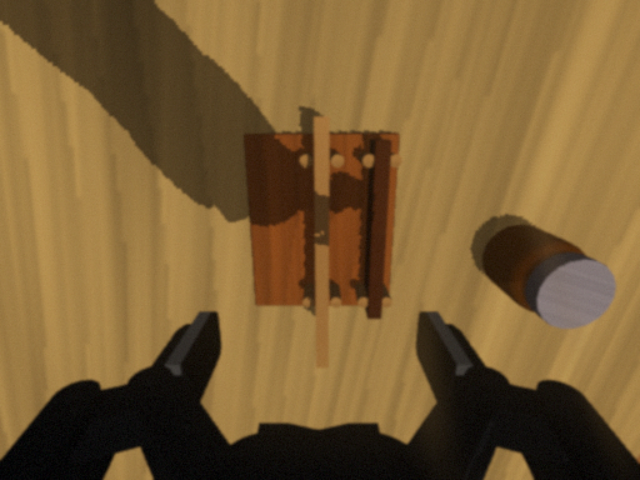

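The board runs vertically at column 321, midway between the fingers, so the alignment is good. Descending to grip.

Request:
send_rows([
  [[-0.07, 0, 0.9, 0, 0, 0], [0, 0, 0.9, 0, 0, 0], [0, 0, 0.37, 0, 0, 0], [0, 0, 0.2, 0, 0, 0], [0, 0, 0, 0, 0, 0], [0, 0, 0, 0, 0, 0]],
])

```text
clock: 9.85
tcp_pos: [0.5332, -0.3345, 0.0548]
tcp_rot: [0.647, 0.763, -0.0, 0.002]
contact_force: [-0.1, 0.6, 0.9]
finger_gap: 0.0854
gripper_force: 0.0
```

Request:
send_rows([
  [[0, 0, 0, 0, 0, 0], [0, 0, 0, 0, 0, 0], [0, 0, 0, 0, 0, 0], [0, 0, 0, 0, 0, 0], [0, 0, 0, 0, 0, 0], [0, 0, 0, 0, 0, 0]],
], gripper=-1)

```text
clock: 10.6
tcp_pos: [0.5321, -0.3334, 0.0527]
tcp_rot: [0.647, 0.763, -0.0, -0.0]
contact_force: [-0.4, -0.1, -0.1]
finger_gap: 0.0089
gripper_force: 60.5
```

Request:
send_rows([
  [[0, 0, -0.5, 0, 0, 0], [0, 0, -1, 0, 0, 0], [0, 0, -1, 0, 0, 0], [0, 0, -1, 0, 0, 0], [0, 0, -1, 0, 0, 0.67], [0, 0, 0, 0, 0, 0]],
])

```text
clock: 11.35
tcp_pos: [0.5338, -0.3348, 0.2829]
tcp_rot: [0.665, 0.747, 0.0, 0.004]
contact_force: [-1.1, 0.3, -1.5]
finger_gap: 0.0089
gripper_force: 60.5
```

Request:
send_rows([
  [[0, 0, 0, -0.893, 0, 0], [0, 0, 0, -0.893, 0, 0], [0, 0, 0, -0.893, 0, 0], [0, 0, 0, -0.893, 0, 0], [0, 0, 0, -0.893, 0, 0], [0, 0, 0, -0.893, 0, 0], [0, 0, 0, -0.893, 0, 0], [0, 0, 0, 0, 0, 0]],
])

```text
clock: 12.35
tcp_pos: [0.5306, -0.333, 0.2761]
tcp_rot: [0.649, 0.729, 0.162, 0.143]
contact_force: [0.5, 1.1, -0.0]
finger_gap: 0.0089
gripper_force: 60.4
```

```bash
cat >> h.py <<'E'
def tray(psi=6.7,o=(.6898,-.007,.120),tilt=25):
    T=np.eye(4);T[:3,:3]=R.from_euler('ZY',[psi,-tilt],degrees=True).as_matrix();T[:3,3]=o;return T
RT=lambda T: T[:3,:3]@np.array([[0,1,0],[1,0,0],[0,0,-1.]])  # tool x=ty, y=tx, z=-tz
def go(p,Rd,s=None):
    """tool-frame shift (units of 50 mm) and turn (units of 4deg) to reach p,Rd"""
    s=s or ctrl.state();Rm=R.from_quat(s['tcp_rot']).as_matrix()
    w=np.degrees(R.from_matrix(Rm.T@Rd).as_rotvec())/4
    print('clock',s['clock'],'tcp',np.round(s['tcp_pos'],4),'shift u',np.round(Rm.T@(np.array(p)-s['tcp_pos'])/.05,3),'turn u',np.round(w,2),'gap',round(s['finger_gap'],4),'F',np.round(s['contact_force'],1))
def tp(T,*q): return (T@np.append(q,1))[:3]
E
python3 - <<'E'
from h import *
T=tray();print(T.round(3).tolist())
for q in [(.012,0,.122),(.012,0,.046)]: print(tp(T,*q).round(4));go(tp(T,*q),RT(T))
E
```

```text
[[0.9, -0.117, -0.42, 0.69], [0.106, 0.993, -0.049, -0.007], [0.423, -0.0, 0.906, 0.12], [0.0, 0.0, 0.0, 1.0]]
[ 0.6494 -0.0117  0.2356]
clock 12.35 tcp [ 0.5306 -0.333   0.2761] shift u [6.105 2.47  2.05 ] turn u [-0.03 -0.02 -0.02] gap 0.0089 F [ 0.5  1.1 -0. ]
[ 0.6813 -0.008   0.1668]
clock 12.35 tcp [ 0.5306 -0.333   0.2761] shift u [6.103 2.473 3.57 ] turn u [-0.03 -0.02 -0.02] gap 0.0089 F [ 0.5  1.1 -0. ]
```

Request:
send_rows([
  [[0.872, 0.353, 0, 0, 0, 0], [0.872, 0.353, 0, 0, 0, 0], [0.872, 0.353, 0, 0, 0, 0], [0.872, 0.353, 0, 0, 0, 0], [0.872, 0.353, 0, 0, 0, 0], [0.872, 0.353, 0, 0, 0, 0], [0.872, 0.353, 0, 0, 0, 0], [0, 0, 0.5, 0, 0, 0], [0, 0, 0.5, 0, 0, 0], [0, 0, 0, 0, 0, 0]],
])

```text
clock: 13.6
tcp_pos: [0.6276, -0.0139, 0.2816]
tcp_rot: [0.649, 0.73, 0.16, 0.141]
contact_force: [-0.5, 0.9, -0.6]
finger_gap: 0.0088
gripper_force: 60.4
```

Run:
```python
from h import *
T=tray();go(tp(T,.014,0,.046),RT(T));snap('E')
```

```text
clock 13.6 tcp [ 0.6276 -0.0139  0.2816] shift u [-0.013  0.063  2.538] turn u [-0.08 -0.02  0.01] gap 0.0088 F [-0.5  0.9 -0.6]
```

Request:
send_rows([
  [[-0.01, 0.06, 0.6, -0.08, 0, 0], [0, 0, 0.6, 0, 0, 0], [0, 0, 0.5, 0, 0, 0], [0, 0, 0.3, 0, 0, 0], [0, 0, 0.2, 0, 0, 0], [0, 0, 0.2, 0, 0, 0], [0, 0, 0, 0, 0, 0], [0, 0, 0, 0, 0, 0]],
])

```text
clock: 14.65
tcp_pos: [0.6824, -0.0091, 0.1781]
tcp_rot: [0.648, 0.729, 0.164, 0.146]
contact_force: [-0.2, -0.2, -0.3]
finger_gap: 0.0086
gripper_force: 60.5
```

Run:
```python
from h import *
T=tray();go(tp(T,.014,0,.0407),RT(T))
im=cv2.cvtColor(cams.read_camera('side'),cv2.COLOR_RGB2BGR);im2=cv2.cvtColor(cams.read_camera('scene'),cv2.COLOR_RGB2BGR);w=snap('F')
r=lambda im,x,y,w,h,W,H:cv2.resize(im[y:y+h,x:x+w],(W,H),interpolation=cv2.INTER_CUBIC)
m=np.vstack([np.hstack([r(im,150,80,120,90,400,300),r(im2,190,160,120,90,400,300)]),np.hstack([r(w,180,60,200,150,400,300),r(w,0,0,512,384,400,300)])])
cv2.imwrite('pics/F4.png',np.clip(m*1.5,0,255).astype(np.uint8))
```

```text
clock 14.65 tcp [ 0.6824 -0.0091  0.1781] shift u [ 0.024 -0.075  0.302] turn u [0.09 0.   0.01] gap 0.0086 F [-0.2 -0.2 -0.3]
```

View pics/F4.png

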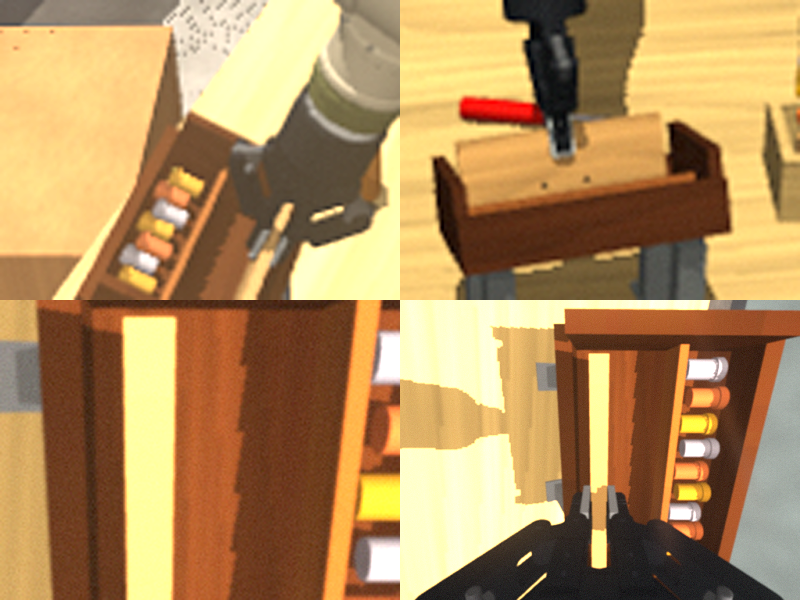

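The board is in the tray bay behind the front, parallel to it, with clearance at both sides (wrist panel: board columns 123–176, front strip up to 85–95). Lowering the rest of the way.

Request:
send_rows([
  [[0.02, 0, 0.15, 0.09, 0, 0], [0, 0, 0.08, 0, 0, 0], [0, 0, 0.04, 0, 0, 0], [0, 0, 0, 0, 0, 0], [0, 0, 0, 0, 0, 0]],
])

```text
clock: 15.42
tcp_pos: [0.6878, -0.0073, 0.1652]
tcp_rot: [0.649, 0.73, 0.162, 0.144]
contact_force: [0.2, 0.1, -1.6]
finger_gap: 0.0087
gripper_force: 60.4
```

Request:
send_rows([
  [[0, 0, 0.04, 0, 0, 0], [0, 0, 0, 0, 0, 0], [0, 0, 0, 0, 0, 0]],
])

```text
clock: 15.8
tcp_pos: [0.6882, -0.0073, 0.1649]
tcp_rot: [0.649, 0.73, 0.162, 0.144]
contact_force: [-8.8, -0.3, 9.3]
finger_gap: 0.0087
gripper_force: 62.4
```

Run:
```python
from h import *
T=tray();go(tp(T,.005,0,.0407),RT(T))
```

```text
clock 15.8 tcp [ 0.6882 -0.0073  0.1649] shift u [ 0.002 -0.25   0.014] turn u [0.   0.01 0.  ] gap 0.0087 F [-8.8 -0.3  9.3]
```

Request:
send_rows([
  [[0, 0, -0.03, 0, 0, 0], [0, -0.08, 0, 0, 0, 0], [0, -0.08, 0, 0, 0, 0], [0, 0, 0, 0, 0, 0], [0, 0, 0, 0, 0, 0]],
])

```text
clock: 16.42
tcp_pos: [0.6806, -0.0083, 0.1614]
tcp_rot: [0.649, 0.73, 0.161, 0.144]
contact_force: [-2.0, -0.7, 2.9]
finger_gap: 0.009
gripper_force: 60.9
```

Request:
send_rows([
  [[0, -0.04, 0, 0, 0, 0], [0, 0, 0, 0, 0, 0], [0, 0, 0, 0, 0, 0]],
])

```text
clock: 16.8
tcp_pos: [0.6791, -0.0084, 0.1606]
tcp_rot: [0.649, 0.73, 0.162, 0.144]
contact_force: [-0.4, 0.3, 2.2]
finger_gap: 0.0089
gripper_force: 60.8
```

Request:
send_rows([
  [[0, -0.04, 0, 0, 0, 0], [0, 0, 0, 0, 0, 0], [0, 0, 0, 0, 0, 0]],
])

```text
clock: 17.18
tcp_pos: [0.6771, -0.0086, 0.1597]
tcp_rot: [0.649, 0.73, 0.161, 0.144]
contact_force: [-1.0, -0.2, 2.9]
finger_gap: 0.0087
gripper_force: 60.9
```

Run:
```python
from h import *
T=tray();go(tp(T,.005,0,.0407),RT(T));print((T[:3,:3].T@ctrl.state()['contact_force']).round(1))
```

```text
clock 17.175 tcp [ 0.6771 -0.0086  0.1597] shift u [ 0.002 -0.005  0.014] turn u [-0.01 -0.    0.  ] gap 0.0087 F [-1.  -0.2  2.9]
[ 0.3 -0.1  3.1]
```

Request:
send_rows([
  [[0, -0.04, 0, 0, 0, 0], [0, 0, 0, 0, 0, 0], [0, 0, 0, 0, 0, 0]],
])

```text
clock: 17.55
tcp_pos: [0.6757, -0.0088, 0.159]
tcp_rot: [0.649, 0.73, 0.162, 0.144]
contact_force: [2.3, 0.9, 1.5]
finger_gap: 0.009
gripper_force: 60.7
```

Request:
send_rows([
  [[0, -0.03, 0, 0, 0, 0], [0, 0, 0, 0, 0, 0], [0, 0, 0, 0, 0, 0]],
])

```text
clock: 17.92
tcp_pos: [0.6756, -0.0088, 0.159]
tcp_rot: [0.648, 0.73, 0.163, 0.145]
contact_force: [6.1, 1.1, 0.4]
finger_gap: 0.0087
gripper_force: 60.2
```

Run:
```python
from h import *
T=tray();go(tp(T,.005,0,.0407),RT(T));print((T[:3,:3].T@ctrl.state()['contact_force']).round(1),ctrl.state()['wrist_torque'])
```

```text
clock 17.925 tcp [ 0.6756 -0.0088  0.159 ] shift u [0.003 0.03  0.015] turn u [ 0.03 -0.    0.01] gap 0.0087 F [6.1 1.1 0.4]
[ 5.7  0.3 -2.3] [ 0.15556787 -0.92152246 -0.30012375]
```

Request:
send_rows([
  [[0, 0, 0, 0, 0, 0], [0, 0, 0, 0, 0, 0], [0, 0, 0, 0, 0, 0], [0, 0, 0, 0, 0, 0]],
], gripper=0)

```text
clock: 18.42
tcp_pos: [0.6737, -0.0089, 0.1579]
tcp_rot: [0.649, 0.73, 0.161, 0.143]
contact_force: [-0.5, -0.9, 1.1]
finger_gap: 0.0424
gripper_force: 0.0
```

Request:
send_rows([
  [[0, 0, -0.5, 0, 0, 0], [0, 0, -1, 0, 0, 0], [0, 0, -1, 0, 0, 0], [0, 0, -0.8, 0, 0, 0], [0, 0, 0, 0, 0, 0], [0, 0, 0, 0, 0, 0]],
])

```text
clock: 19.18
tcp_pos: [0.6046, -0.0171, 0.3072]
tcp_rot: [0.649, 0.73, 0.161, 0.143]
contact_force: [0.7, -0.4, -0.4]
finger_gap: 0.0426
gripper_force: 0.0
```

Run:
```python
from h import *
w=snap('G')
T=tray();go(tp(T,.005,0,.0407),RT(T))
# board top (light wood) mask: rows -> left/right edges, on plane of board top z_tray=66mm
hsv=cv2.cvtColor(w,cv2.COLOR_BGR2HSV)
g=w.astype(int)
C=np.load('pics/G.npy')
def onT(px,zt):
    o,d=wray('G',px);n=T[:3,2];p0=tp(T,0,0,zt);p=o+d*((p0-o)@n)/(d@n);return (np.linalg.inv(T)@np.append(p,1))[:3]
for v in range(60,300,20): print(v,[int(x) for x in g[v-1:v+2,215:275,2].mean(0)])
```

```text
clock 19.225 tcp [ 0.6044 -0.017   0.3062] shift u [-3.000e-03  9.300e-02  3.288e+00] turn u [-0.04 -0.01 -0.  ] gap 0.0425 F [-0.6  1.  -0.1]
60 [170, 175, 164, 161, 166, 167, 167, 167, 157, 143, 140, 152, 158, 163, 164, 156, 144, 144, 156, 162, 164, 165, 156, 146, 151, 160, 167, 172, 165, 152, 153, 168, 177, 176, 181, 189, 201, 204, 202, 200, 204, 211, 211, 209, 211, 207, 208, 213, 217, 221, 227, 228, 227, 227, 230, 230, 230, 230, 228, 228]
80 [119, 122, 121, 122, 125, 124, 122, 118, 116, 118, 117, 117, 121, 119, 119, 117, 119, 117, 119, 118, 120, 120, 119, 121, 124, 123, 113, 102, 97, 94, 97, 94, 92, 93, 93, 96, 92, 82, 63, 51, 46, 51, 48, 49, 51, 50, 50, 49, 51, 46, 49, 49, 47, 48, 46, 46, 47, 51, 46, 50]
100 [81, 81, 80, 81, 81, 77, 76, 66, 65, 64, 65, 66, 65, 64, 66, 66, 64, 65, 63, 61, 63, 66, 67, 64, 66, 63, 62, 61, 60, 56, 59, 57, 58, 57, 57, 63, 98, 160, 204, 217, 217, 218, 218, 215, 218, 217, 208, 177, 127, 94, 89, 89, 89, 93, 96, 97, 101, 98, 97, 96]
120 [120, 119, 120, 118, 116, 115, 114, 112, 115, 116, 119, 118, 115, 116, 115, 116, 116, 112, 114, 117, 119, 121, 120, 120
[... 1723 characters left out ...]
, 62, 75, 130, 188, 207, 208, 206, 206, 207, 206, 195, 157, 98, 61, 55, 56, 53, 52, 51, 51, 58, 55, 62, 57, 59, 56]
260 [39, 44, 82, 158, 213, 227, 228, 232, 235, 237, 240, 241, 242, 243, 243, 243, 241, 239, 238, 235, 234, 232, 234, 235, 236, 236, 236, 220, 158, 94, 71, 69, 70, 67, 67, 83, 132, 184, 203, 204, 202, 204, 203, 202, 183, 134, 78, 53, 49, 50, 50, 48, 50, 51, 49, 48, 50, 50, 48, 49]
280 [89, 161, 212, 228, 226, 228, 232, 237, 239, 241, 242, 243, 243, 242, 242, 240, 238, 235, 234, 233, 234, 235, 237, 236, 236, 235, 234, 230, 230, 229, 229, 230, 231, 230, 230, 228, 228, 228, 229, 229, 231, 232, 233, 233, 232, 230, 231, 233, 233, 234, 232, 230, 230, 231, 235, 237, 240, 241, 239, 238]
```

Run:
```python
from h import *
T=tray()
def onT(px,zt):
    o,d=wray('G',px);n=T[:3,2];p0=tp(T,0,0,zt);p=o+d*((p0-o)@n)/(d@n);return ((np.linalg.inv(T)@np.append(p,1))[:3]*1000).round(1)
for u,v,z in [(251.7,100,.066),(251.2,140,.066),(251.3,180,.066),(251.0,220,.066),(251,260,.066),(262.7,100,.066),(261,160,.066),(260.2,200,.066),(259.5,260,.066)]: print(onT((u,v),z))
print('outer');
for u,v in [(241.5,120),(242,140),(242.3,160),(242.2,180),(243.0,240),(243.3,260)]: print(onT((u,v),.034))
```

```text
[-1.7 84.9 66. ]
[-2.3 46.6 66. ]
[-2.3  4.5 66. ]
[ -2.8 -41.8  66. ]
[ -3. -93.  66.]
[ 9.  84.9 66. ]
[ 7.8 26.1 66. ]
[  7.3 -18.   66. ]
[  7. -93.  66.]
outer
[-13.3  64.3  34. ]
[-13.1  42.4  34. ]
[-13.1  19.6  34. ]
[-13.5  -4.3  34. ]
[-13.6 -83.7  34. ]
[ -13.6 -113.    34. ]
```

Request:
send_rows([
  [[0, 0, -0.3, 0.893, 0, 0.37], [0, 0, -0.3, 0.893, 0, 0.37], [0, 0, -0.3, 0.893, 0, 0.37], [0, 0, -0.3, 0.893, 0, 0.37], [0, 0, 0, 0.893, 0, 0.37], [0, 0, 0, 0.893, 0, 0.37], [0, 0, 0, 0.893, 0, 0.37], [0, 0, 0, 0, 0, 0]],
], gripper=1)

```text
clock: 20.23
tcp_pos: [0.5859, -0.0196, 0.361]
tcp_rot: [0.727, 0.686, 0.011, -0.017]
contact_force: [0.3, 0.1, 0.3]
finger_gap: 0.0858
gripper_force: 0.0
```

```bash
cat >> h.py <<'E'
RB=R.from_euler('z',-3.7,degrees=True).as_matrix()@np.array([[0,1,0],[1,0,0],[0,0,-1.]])
TR=tray(o=(.6885,-.0072,.1197))
E
python3 - <<'E'
from h import *
go((.4967,.2763,.303),RB)
P={}
for n in 'BC':
    h=cv2.cvtColor(cv2.imread(f'pics/{n}.png'),cv2.COLOR_BGR2HSV);m=cv2.inRange(h,(125,90,25),(160,255,255));ys,xs=np.nonzero(m);k=np.abs(xs-np.median(xs))<40
    xs,ys=xs[k],ys[k];i=[xs.argmin(),xs.argmax(),ys.argmin(),ys.argmax()];P[n]=[(xs[j],ys[j]) for j in i]+[(xs.mean(),ys.mean())]
for a,b in zip(P['B'],P['C']): print(tri(wray('B',a),wray('C',b)))
E
```

```text
clock 20.225 tcp [ 0.5859 -0.0196  0.361 ] shift u [ 5.757 -2.108  1.406] turn u [-0.14 -0.56  0.1 ] gap 0.0858 F [0.3 0.1 0.3]
(array([0.36305135, 0.35313618, 0.16648313]), np.float64(0.0003395751384653403))
(array([0.41037756, 0.32738446, 0.01250725]), np.float64(0.0003111056719601404))
(array([0.39362279, 0.3702231 , 0.1677703 ]), np.float64(0.01730325880699496))
(array([0.419554  , 0.30377495, 0.1632802 ]), np.float64(0.011141156731800458))
(array([0.39504996, 0.34024194, 0.13905865]), np.float64(0.0037372080186926955))
```

Request:
send_rows([
  [[0.822, -0.301, 0, -0.14, -0.56, 0.1], [0.822, -0.301, 0.1, 0, 0, 0], [0.822, -0.301, 0.2, 0, 0, 0], [0.822, -0.301, 0.2, 0, 0, 0], [0.822, -0.301, 0.2, 0, 0, 0], [0.822, -0.301, 0.2, 0, 0, 0], [0.822, -0.301, 0.2, 0, 0, 0], [0, 0, 0, 0, 0, 0], [0, 0, 0, 0, 0, 0]],
])

```text
clock: 21.35
tcp_pos: [0.4981, 0.274, 0.3099]
tcp_rot: [0.729, 0.684, 0.001, 0.002]
contact_force: [0.2, -0.2, 0.9]
finger_gap: 0.0852
gripper_force: 0.0
```

Run:
```python
from h import *
im=snap('H');go((.4967,.2763,.183),RB)
T=np.load('pics/H.npy')
for z in (.13,.226):
  for dx in (-.037,0,.037): print(z,dx,proj(T,(.4967+dx,.2763,z)).round(1))
h=cv2.cvtColor(im,cv2.COLOR_BGR2HSV)
y=cv2.inRange(h,(20,170,70),(32,255,255));dk=cv2.inRange(h,(0,0,0),(180,255,28))
for nm,m in(('yel',y),('dark',dk)):
    n,l,st,ce=cv2.connectedComponentsWithStats(m)
    for i in range(1,n):
        if st[i,4]>60: print(nm,st[i],ce[i].round(1))
cv2.imwrite('pics/H2.png',np.clip(cv2.resize(im,(800,600))*1.5,0,255).astype(np.uint8))
```

```text
clock 21.4 tcp [0.4985 0.2735 0.3102] shift u [ 0.055 -0.053  2.543] turn u [ 0.07  0.01 -0.01] gap 0.0853 F [-0.3 -0.7 -0.8]
0.13 -0.037 [221.9 174.7]
0.13 0 [252.6 172.8]
0.13 0.037 [283.3 170.9]
0.226 -0.037 [210.2 202.3]
0.226 0 [252.4 199.7]
0.226 0.037 [294.8 197.1]
yel [238  82  28  23 352] [250.1  92.6]
yel [233 153  38  33 419] [251.1 169.5]
dark [207  76  30  28 520] [223.1  92.2]
dark [267  78  23  27 317] [277.6  92.8]
dark [212 168  27  30 242] [227.8 182. ]
dark [265 169  24  26 193] [274.2 182. ]
dark [    0   259   512   125 31785] [270.2 342.4]
```

Request:
send_rows([
  [[0.055, -0.07, 0.4, 0.07, 0, 0], [0, 0, 0.6, 0, 0, 0], [0, 0, 0.5, 0, 0, 0], [0, 0, 0.4, 0, 0, 0], [0, 0, 0.3, 0, 0, 0], [0, 0, 0.2, 0, 0, 0], [0, 0, 0.14, 0, 0, 0], [0, 0, 0, 0, 0, 0], [0, 0, 0, 0, 0, 0]],
])

```text
clock: 22.52
tcp_pos: [0.4955, 0.2772, 0.1838]
tcp_rot: [0.73, 0.684, 0.0, 0.0]
contact_force: [0.3, -0.3, -0.9]
finger_gap: 0.0856
gripper_force: 0.0
```

Run:
```python
from h import *
go((.4957,.2763,.183),RB)
```

```text
clock 22.525 tcp [0.4955 0.2772 0.1838] shift u [-0.018  0.005  0.016] turn u [ 0.01  0.01 -0.  ] gap 0.0856 F [ 0.3 -0.3 -0.9]
```

Request:
send_rows([
  [[0, 0, 0, 0, 0, 0], [0, 0, 0, 0, 0, 0], [0, 0, 0, 0, 0, 0], [0, 0, 0, 0, 0, 0], [0, 0, 0, 0, 0, 0], [0, 0, 0, 0, 0, 0]],
], gripper=-0.22)

```text
clock: 23.28
tcp_pos: [0.4951, 0.277, 0.1832]
tcp_rot: [0.73, 0.684, -0.0, 0.0]
contact_force: [-0.1, -0.4, -1.4]
finger_gap: 0.0336
gripper_force: 10.0
```

Request:
send_rows([
  [[0, 0, -0.3, 0, 0, 0], [0, 0, -0.6, 0, 0, 0], [0, 0, -0.8, 0, 0, 0], [0, 0, -0.8, 0, 0, 0], [0, 0, -0.8, 0, 0, 0], [0, 0, -0.8, 0, 0, 0], [0, 0, 0, 0, 0, 0], [0, 0, 0, 0, 0, 0]],
])

```text
clock: 24.28
tcp_pos: [0.4953, 0.2772, 0.3881]
tcp_rot: [0.73, 0.684, -0.0, 0.0]
contact_force: [1.4, -0.9, -1.3]
finger_gap: 0.0337
gripper_force: 9.9
```

Run:
```python
from h import *
s=ctrl.state();print(s['gripper_force'],s['finger_gap'],s['joints'].round(2))
R0=R.from_quat(s['tcp_rot']).as_matrix()
p=tp(TR,-.001,-.065,.23);go(p,RT(TR));print(p)
im=snap('I');m=cv2.inRange(cv2.cvtColor(im,cv2.COLOR_BGR2HSV),(20,170,70),(32,255,255))
n,l,st,ce=cv2.connectedComponentsWithStats(m)
for i in range(1,n):
    if st[i,4]>40: print(st[i],ce[i].round(1))
T=np.load('pics/I.npy');t=Ttool(s)
for z in (.053,.117): print(proj(T,tp(t,0,0,z)))
```

```text
9.898600280284882 0.033739837820177365 [ 0.37  0.32  0.43  1.69 -0.    2.  ]
clock 24.275 tcp [0.4953 0.2772 0.3881] shift u [-7.057  2.532  1.211] turn u [-6.24  0.58 -2.56] gap 0.0337 F [ 1.4 -0.9 -1.3]
[ 0.59864511 -0.08320248  0.32772817]
[244  88  23  18 217] [254.1  96.8]
[ 221  177   68   40 1057] [256.1 199.3]
[243 215  23  12 145] [253.1 221.2]
[254.70181766 216.00493238]
[254.62752923 190.64720514]
```

Request:
send_rows([
  [[0, 0, 0, -0.893, 0.08, -0.366], [0, 0, 0, -0.893, 0.08, -0.366], [0, 0, 0, -0.893, 0.08, -0.366], [0, 0, 0, -0.893, 0.08, -0.366], [0, 0, 0, -0.893, 0.08, -0.366], [0, 0, 0, -0.893, 0.08, -0.366], [0, 0, 0, -0.893, 0.08, -0.366], [0, 0, 0, 0, 0, 0]],
])

```text
clock: 25.32
tcp_pos: [0.4932, 0.2766, 0.3863]
tcp_rot: [0.649, 0.73, 0.16, 0.144]
contact_force: [-0.2, 1.0, -0.6]
finger_gap: 0.0335
gripper_force: 9.8
```

Run:
```python
from h import *
p=tp(TR,-.001,-.065,.25);go(p,RT(TR));print(p)
```

```text
clock 25.325 tcp [0.4932 0.2766 0.3863] shift u [-7.392  0.638  1.204] turn u [-0.04  0.03  0.01] gap 0.0335 F [-0.2  1.  -0.6]
[ 0.59025047 -0.08418863  0.34585433]
```

Request:
send_rows([
  [[-0.82, 0.07, 0, -0.04, 0, 0], [-0.82, 0.07, 0.1, 0, 0, 0], [-0.82, 0.07, 0.1, 0, 0, 0], [-0.82, 0.07, 0.1, 0, 0, 0], [-0.82, 0.07, 0.2, 0, 0, 0], [-0.82, 0.07, 0.2, 0, 0, 0], [-0.82, 0.07, 0.2, 0, 0, 0], [-0.82, 0.07, 0.2, 0, 0, 0], [-0.82, 0.07, 0.1, 0, 0, 0], [0, 0, 0, 0, 0, 0]],
])

```text
clock: 26.58
tcp_pos: [0.5922, -0.0861, 0.3457]
tcp_rot: [0.651, 0.728, 0.161, 0.144]
contact_force: [0.1, 0.2, -1.4]
finger_gap: 0.0333
gripper_force: 9.8
```

Request:
send_rows([
  [[0, 0, 0, 0, 0, 0], [0, 0, 0, 0, 0, 0]],
])

```text
clock: 26.82
tcp_pos: [0.5917, -0.0821, 0.3478]
tcp_rot: [0.648, 0.73, 0.163, 0.145]
contact_force: [0.0, 0.6, -1.2]
finger_gap: 0.0332
gripper_force: 9.8
```

Run:
```python
from h import *
go(tp(TR,-.001,-.065,.139),RT(TR))
im=snap('J');s=ctrl.state();t=Ttool(s);T=np.load('pics/J.npy')
for q in [(-.012,-.065,.034),(0,-.065,.066),(.010,-.065,.066),(0,-.09,.066),(.01,-.03,.066),(-.012,-.03,.034)]: print(q,proj(T,tp(TR,*q)).round(1))
cv2.imwrite('pics/J2.png',np.clip(cv2.resize(im[90:290,140:390],(800,600),interpolation=cv2.INTER_CUBIC)*1.5,0,255).astype(np.uint8))
```

```text
clock 26.825 tcp [ 0.5917 -0.0821  0.3478] shift u [-0.038 -0.053  2.241] turn u [0.04 0.01 0.01] gap 0.0332 F [ 0.   0.6 -1.2]
(-0.012, -0.065, 0.034) [244.1 169.2]
(0, -0.065, 0.066) [253.1 175.2]
(0.01, -0.065, 0.066) [261.2 175.2]
(0, -0.09, 0.066) [253.1 194.6]
(0.01, -0.03, 0.066) [261.5 146.6]
(-0.012, -0.03, 0.034) [243.8 142.8]
```

View pics/J2.png

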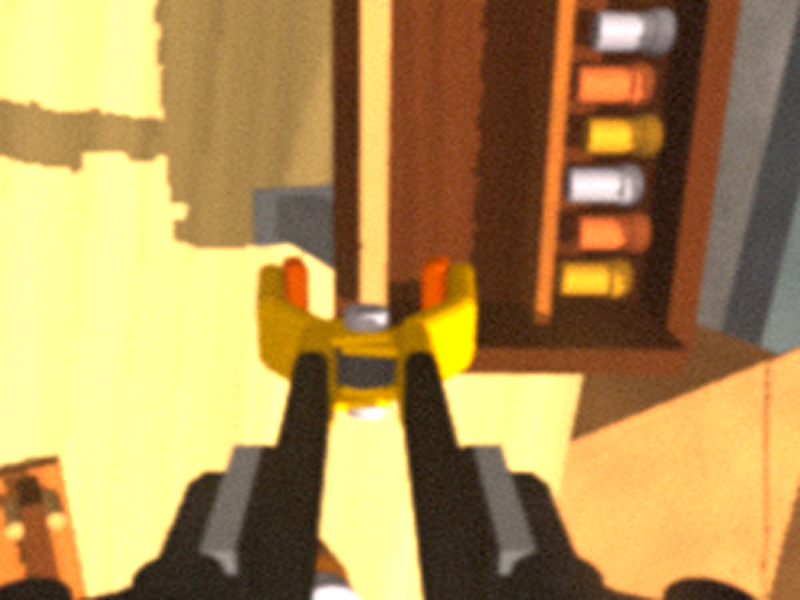

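The clamp is straddling correctly: pad inner faces are at columns 305 and 422, and the front plus board lie between 334 and 390. Descending onto them.

Request:
send_rows([
  [[-0.04, -0.04, 0.4, 0.04, 0, 0], [0, 0, 0.4, 0, 0, 0], [0, 0, 0.2, 0, 0, 0], [0, 0, 0.2, 0, 0, 0], [0, 0, 0.2, 0, 0, 0], [0, 0, 0.2, 0, 0, 0], [0, 0, 0, 0, 0, 0]],
])

```text
clock: 27.75
tcp_pos: [0.6237, -0.0812, 0.2734]
tcp_rot: [0.649, 0.73, 0.161, 0.144]
contact_force: [0.6, -0.2, -1.9]
finger_gap: 0.0335
gripper_force: 9.8
```

Request:
send_rows([
  [[0, 0, 0.2, 0, 0, 0], [0, 0, 0.2, 0, 0, 0], [0, 0, 0.2, 0, 0, 0], [0, 0, 0, 0, 0, 0], [0, 0, 0, 0, 0, 0]],
])

```text
clock: 28.38
tcp_pos: [0.6365, -0.0799, 0.2471]
tcp_rot: [0.649, 0.729, 0.161, 0.144]
contact_force: [-0.5, -0.4, -1.0]
finger_gap: 0.0335
gripper_force: 9.8
```

Run:
```python
from h import *
go(tp(TR,-.0005,-.065,.139),RT(TR));print(ctrl.state()['gripper_force'])
```

```text
clock 28.375 tcp [ 0.6365 -0.0799  0.2471] shift u [0.023 0.004 0.038] turn u [0.   0.02 0.  ] gap 0.0335 F [-0.5 -0.4 -1. ]
9.821247607469559
```

Request:
send_rows([
  [[0, 0, 0, 0, 0, 0], [0, 0, 0, 0, 0, 0], [0, 0, 0, 0, 0, 0]],
], gripper=0.2)

```text
clock: 28.75
tcp_pos: [0.6365, -0.08, 0.2474]
tcp_rot: [0.649, 0.729, 0.161, 0.145]
contact_force: [0.0, 0.1, -1.6]
finger_gap: 0.0513
gripper_force: 8.0
```

Request:
send_rows([
  [[0, 0, 0, 0, 0, 0], [0, 0, 0, 0, 0, 0], [0, 0, 0, 0, 0, 0], [0, 0, 0, 0, 0, 0]],
], gripper=1)

```text
clock: 29.25
tcp_pos: [0.6368, -0.08, 0.2475]
tcp_rot: [0.649, 0.729, 0.162, 0.145]
contact_force: [0.2, -0.4, 0.6]
finger_gap: 0.0853
gripper_force: 0.0
```

Request:
send_rows([
  [[0, 0, -0.3, 0, 0, 0], [0, 0, -0.6, 0, 0, 0], [0, 0, -1, 0, 0, 0], [0, 0, -0.8, 0, 0, 0], [0, 0, 0, 0, 0, 0], [0, 0, 0, 0, 0, 0]],
])

```text
clock: 30.0
tcp_pos: [0.5796, -0.0865, 0.3699]
tcp_rot: [0.649, 0.729, 0.162, 0.145]
contact_force: [-0.0, -0.2, -0.0]
finger_gap: 0.0852
gripper_force: 0.0
```

```bash
cat > chk.py <<'E'
import sys
from h import *
n=sys.argv[1];im=snap(n);C=np.load(f'pics/{n}.npy');s=ctrl.state();print(s['clock'])
h=cv2.cvtColor(im,cv2.COLOR_BGR2HSV)
for nm,lo,hi in (('yel',(20,170,70),(32,255,255)),('org',(2,200,90),(12,255,255)),('dark',(0,0,0),(180,255,25))):
    k,l,st,ce=cv2.connectedComponentsWithStats(cv2.inRange(h,lo,hi))
    for i in range(1,k):
        if st[i,4]>40 and st[i,1]<260: print(nm,st[i],ce[i].round(1))
E
python3 chk.py K
python3 - <<'E'
from h import *
C=np.load('pics/K.npy')
for q in [(-.001,-.065,.086),(-.001,-.077,.086),(-.001,-.053,.086),(-.030,-.065,.158),(.028,-.065,.158)]: print(q,proj(C,tp(TR,*q)).round(1))
g=cv2.imread('pics/K.png')
for v in (80,100,120,140,160): print([int(x) for x in g[v-1:v+2,236:270,2].mean(0)])
go(tp(TR,-.0005,-.065,.28),RT(TR))
E
```

```text
30.05
yel [234 155  41  28 349] [253.9 167.8]
org [  0  70  29  71 593] [ 9.  94.4]
org [308 128   7  36  86] [310.7 145.2]
dark [265 168  16  22 155] [270.7 179.4]
(-0.001, -0.065, 0.086) [254.2 171.6]
(-0.001, -0.077, 0.086) [254.2 180.9]
(-0.001, -0.053, 0.086) [254.2 162. ]
(-0.03, -0.065, 0.158) [225. 189.]
(0.028, -0.065, 0.158) [283.4 189. ]
[95, 98, 95, 100, 97, 99, 98, 103, 101, 90, 65, 50, 49, 46, 49, 46, 49, 54, 93, 146, 174, 179, 181, 180, 182, 181, 173, 145, 101, 78, 73, 74, 73, 79]
[95, 98, 100, 98, 101, 102, 102, 104, 105, 97, 74, 53, 48, 46, 48, 49, 49, 55, 94, 143, 173, 180, 180, 178, 181, 179, 166, 130, 91, 76, 74, 74, 72, 74]
[99, 103, 103, 106, 111, 116, 119, 114, 115, 98, 71, 51, 45, 42, 43, 45, 47, 58, 108, 160, 178, 177, 179, 178, 181, 177, 163, 119, 87, 75, 73, 74, 72, 75]
[112, 114, 115, 114, 114, 116, 117, 111, 108, 95, 69, 50, 45, 45, 46, 45, 47, 60, 109, 160, 178, 178, 179, 178, 177, 171, 149, 106, 78, 76, 71, 74, 73, 73]
[98, 98, 95, 91, 88, 98, 121, 132, 132, 120, 87, 57, 49, 51, 55, 60, 63, 70, 87, 116, 123, 126, 135, 148, 154, 149, 141, 134, 130, 115, 95, 86, 93, 102]
clock 30.05 tcp [ 0.5795 -0.0863  0.3688] shift u [ 0.018  0.014 -0.091] turn u [-0.01  0.01  0.  ] gap 0.0853 F [-0.3  0.6 -0.3]
```

Request:
send_rows([
  [[0, 0, 0, 0.893, 0, 0.37], [0, 0, 0, 0.893, 0, 0.37], [0, 0, 0, 0.893, 0, 0.37], [0, 0, 0, 0.893, 0, 0.37], [0, 0, 0, 0.893, 0, 0.37], [0, 0, 0, 0.893, 0, 0.37], [0, 0, 0, 0.893, 0, 0.37], [0, 0, 0, 0, 0, 0]],
])

```text
clock: 31.05
tcp_pos: [0.5807, -0.0864, 0.3667]
tcp_rot: [0.727, 0.686, 0.011, -0.016]
contact_force: [0.3, -0.7, 0.1]
finger_gap: 0.0858
gripper_force: 0.0
```

Run:
```python
from h import *
go((.5016,.3654,.303),RB)
```

```text
clock 31.05 tcp [ 0.5807 -0.0864  0.3667] shift u [ 8.874 -2.089  1.634] turn u [-0.12 -0.55  0.1 ] gap 0.0858 F [ 0.3 -0.7  0.1]
```

Request:
send_rows([
  [[0.887, -0.209, 0, -0.12, -0.55, 0.1], [0.887, -0.209, 0.1, 0, 0, 0], [0.887, -0.209, 0.1, 0, 0, 0], [0.887, -0.209, 0.1, 0, 0, 0], [0.887, -0.209, 0.1, 0, 0, 0], [0.887, -0.209, 0.2, 0, 0, 0], [0.887, -0.209, 0.2, 0, 0, 0], [0.887, -0.209, 0.2, 0, 0, 0], [0.887, -0.209, 0.2, 0, 0, 0], [0.887, -0.209, 0.2, 0, 0, 0]],
])

```text
clock: 32.3
tcp_pos: [0.5038, 0.364, 0.2997]
tcp_rot: [0.73, 0.684, 0.001, 0.002]
contact_force: [-0.5, -0.2, 0.0]
finger_gap: 0.0853
gripper_force: 0.0
```

Request:
send_rows([
  [[0, 0, 0, 0, 0, 0], [0, 0, 0, 0, 0, 0]],
])

```text
clock: 32.55
tcp_pos: [0.5042, 0.3624, 0.3002]
tcp_rot: [0.73, 0.684, 0.001, 0.002]
contact_force: [-0.0, -0.4, 0.2]
finger_gap: 0.0854
gripper_force: 0.0
```

```bash
python3 chk.py L
python3 - <<'E'
from h import *
go((.5016,.3654,.183),RB);C=np.load('pics/L.npy')
for z in (.13,.226):
  for dx in (-.037,0,.037): print(z,dx,proj(C,(.5026+dx,.3654,z)).round(1))
E
```

```text
32.6
yel [233 154  39  34 418] [251.4 170.7]
org [ 377  134   78   95 1421] [404.9 169.7]
org [257 154   5  12  43] [258.5 159. ]
org [178 169  10  12  51] [182.5 174. ]
org [186 177  11  11  50] [191.8 181.6]
dark [210 169  29  43 411] [224.4 187.8]
dark [265 170  28  41 382] [278.  189.4]
dark [    0   256   512   128 28833] [252.  347.5]
clock 32.6 tcp [0.5046 0.362  0.3006] shift u [ 0.067 -0.076  2.352] turn u [ 0.07  0.02 -0.02] gap 0.0856 F [-0.  -0.5  0.5]
0.13 -0.037 [220.9 176.2]
0.13 0 [252.4 174.2]
0.13 0.037 [284.1 172.2]
0.226 -0.037 [208.2 205.5]
0.226 0 [252.1 202.8]
0.226 0.037 [296.3 200. ]
```

Request:
send_rows([
  [[0.067, -0.076, 0.4, 0.07, 0, 0], [0, 0, 0.6, 0, 0, 0], [0, 0, 0.5, 0, 0, 0], [0, 0, 0.3, 0, 0, 0], [0, 0, 0.25, 0, 0, 0], [0, 0, 0.2, 0, 0, 0], [0, 0, 0.1, 0, 0, 0], [0, 0, 0, 0, 0, 0], [0, 0, 0, 0, 0, 0]],
])

```text
clock: 33.72
tcp_pos: [0.5014, 0.3665, 0.1835]
tcp_rot: [0.73, 0.684, -0.0, 0.0]
contact_force: [-0.7, -0.2, -0.5]
finger_gap: 0.0855
gripper_force: 0.0
```

Request:
send_rows([
  [[0, 0, 0, 0, 0, 0], [0, 0, 0, 0, 0, 0], [0, 0, 0, 0, 0, 0], [0, 0, 0, 0, 0, 0], [0, 0, 0, 0, 0, 0], [0, 0, 0, 0, 0, 0]],
], gripper=-0.22)

```text
clock: 34.48
tcp_pos: [0.5011, 0.3662, 0.1829]
tcp_rot: [0.73, 0.684, -0.001, 0.0]
contact_force: [0.8, -0.0, -1.6]
finger_gap: 0.0336
gripper_force: 10.3
```

Request:
send_rows([
  [[0, 0, -0.3, 0, 0, 0], [0, 0, -0.6, 0, 0, 0], [0, 0, -0.8, 0, 0, 0], [0, 0, -0.8, 0, 0, 0], [0, 0, -0.8, 0, 0, 0], [0, 0, -0.8, 0, 0, 0], [0, 0, 0, 0, 0, 0], [0, 0, 0, 0, 0, 0]],
])

```text
clock: 35.48
tcp_pos: [0.5013, 0.3664, 0.388]
tcp_rot: [0.73, 0.684, -0.0, 0.0]
contact_force: [0.0, 0.4, -2.0]
finger_gap: 0.0336
gripper_force: 9.9
```

Request:
send_rows([
  [[0, 0, 0, -0.893, 0.08, -0.366], [0, 0, 0, -0.893, 0.08, -0.366], [0, 0, 0, -0.893, 0.08, -0.366], [0, 0, 0, -0.893, 0.08, -0.366], [0, 0, 0, -0.893, 0.08, -0.366], [0, 0, 0, -0.893, 0.08, -0.366], [0, 0, 0, -0.893, 0.08, -0.366], [0, 0, 0, 0, 0, 0]],
])

```text
clock: 36.48
tcp_pos: [0.4992, 0.3657, 0.3861]
tcp_rot: [0.649, 0.73, 0.16, 0.144]
contact_force: [-0.6, 0.3, -0.4]
finger_gap: 0.0336
gripper_force: 9.7
```

Run:
```python
from h import *
go(tp(TR,-.0005,.065,.25),RT(TR))
```

```text
clock 36.475 tcp [0.4992 0.3657 0.3861] shift u [-6.547  0.355  1.066] turn u [-0.04  0.04  0.01] gap 0.0336 F [-0.6  0.3 -0.4]
```

Request:
send_rows([
  [[-0.818, 0.044, 0, -0.04, 0, 0], [-0.818, 0.044, 0.1, 0, 0, 0], [-0.818, 0.044, 0.1, 0, 0, 0], [-0.818, 0.044, 0.1, 0, 0, 0], [-0.818, 0.044, 0.2, 0, 0, 0], [-0.818, 0.044, 0.2, 0, 0, 0], [-0.818, 0.044, 0.2, 0, 0, 0], [-0.818, 0.044, 0.1, 0, 0, 0], [0, 0, 0, 0, 0, 0], [0, 0, 0, 0, 0, 0]],
])

```text
clock: 37.72
tcp_pos: [0.576, 0.0455, 0.3501]
tcp_rot: [0.649, 0.729, 0.162, 0.145]
contact_force: [0.1, -0.2, -0.6]
finger_gap: 0.0336
gripper_force: 9.8
```

```bash
python3 chk.py M
python3 - <<'E'
from h import *
go(tp(TR,-.0005,.065,.139),RT(TR))
g=cv2.imread('pics/M.png').astype(int)
for v in (175,178,181,184): print(v,g[v,215:295].tolist()) if 0 else None
I=cv2.imread('pics/J.png')
h=cv2.cvtColor(I,cv2.COLOR_BGR2HSV)
for lo,hi in [((2,200,90),(12,255,255)),((20,170,70),(32,255,255))]:
    k,l,st,ce=cv2.connectedComponentsWithStats(cv2.inRange(h,lo,hi))
    for i in range(1,k):
        if st[i,4]>25 and st[i,1]<260: print('J',st[i],ce[i].round(1))
C=np.load('pics/M.npy')
for q in [(-.012,.03,.034),(0,.03,.066),(.010,.03,.066),(0,.0,.066),(.01,.0,.066),(.0,.09,.066),(.01,.09,.066)]: print(q,proj(C,tp(TR,*q)).round(1))
for v in (100,130,150): print(v,[int(x) for x in g[v-1:v+2,236:270,2].mean(0)])
E
```

```text
37.775
yel [ 220  177   69   51 1355] [254.5 202. ]
yel [240 243  31  45 410] [255.1 269.1]
org [ 237    0   77   39 1352] [277.7  17.8]
org [   4  174   35   70 1394] [ 20.4 209.4]
org [229 175   8  17 105] [232.4 182.7]
org [270 174  14  19 143] [274.9 182.3]
org [241 241   5  17  66] [243.3 250. ]
org [261 240   4  19  56] [262.1 248.8]
dark [   17   208   338   176 20891] [209.3 333.8]
clock 37.775 tcp [0.5759 0.0461 0.3504] shift u [-0.019 -0.051  2.294] turn u [ 0.03  0.02 -0.  ] gap 0.0334 F [ 0.3 -0.4 -0.8]
J [ 0 75 11 16 88] [ 4.3 80.6]
J [270 172  15  20 144] [275.2 181.7]
J [229 176   7  16  89] [232.2 183.5]
J [ 220  178   70   49 1327] [255.1 202.3]
(-0.012, 0.03, 0.034) [244.5 192.4]
(0, 0.03, 0.066) [253.1 200.2]
(0.01, 0.03, 0.066) [261.  200.2]
(0, 0.0, 0.066) [253.2 221.8]
(0.01, 0.0, 0.066) [260.8 221.8]
(0.0, 0.09, 0.066) [253.  153.3]
(0.01, 0.09, 0.066) [261.3 153.2]
100 [212, 210, 213, 213, 212, 215, 216, 220, 221, 222, 225, 226, 226, 227, 227, 226, 224, 221, 219, 214, 210, 208, 207, 204, 201, 202, 205, 210, 216, 216, 218, 219, 221, 222]
130 [78, 76, 76, 77, 77, 77, 78, 72, 68, 59, 57, 55, 55, 54, 55, 55, 58, 64, 71, 73, 71, 71, 72, 70, 70, 72, 72, 69, 70, 72, 69, 71, 70, 72]
150 [89, 82, 74, 69, 66, 65, 63, 61, 58, 55, 54, 53, 52, 52, 53, 59, 85, 138, 181, 192, 194, 192, 193, 192, 191, 172, 124, 87, 80, 83, 86, 91, 91, 93]
```

Request:
send_rows([
  [[-0.02, -0.05, 0.45, 0.03, 0, 0], [0, 0, 0.4, 0, 0, 0], [0, 0, 0.2, 0, 0, 0], [0, 0, 0.2, 0, 0, 0], [0, 0, 0.2, 0, 0, 0], [0, 0, 0.2, 0, 0, 0], [0, 0, 0, 0, 0, 0]],
])

```text
clock: 38.65
tcp_pos: [0.6084, 0.0484, 0.2739]
tcp_rot: [0.649, 0.729, 0.161, 0.144]
contact_force: [0.2, -0.9, -0.4]
finger_gap: 0.0339
gripper_force: 9.8
```

Request:
send_rows([
  [[0, 0, 0.2, 0, 0, 0], [0, 0, 0.2, 0, 0, 0], [0, 0, 0.2, 0, 0, 0], [0, 0, 0, 0, 0, 0], [0, 0, 0, 0, 0, 0]],
])

```text
clock: 39.28
tcp_pos: [0.6212, 0.0498, 0.2476]
tcp_rot: [0.649, 0.729, 0.161, 0.145]
contact_force: [0.6, 0.4, -0.9]
finger_gap: 0.0335
gripper_force: 9.8
```

Run:
```python
from h import *
go(tp(TR,-.0005,.065,.139),RT(TR));print(ctrl.state()['gripper_force'])
```

```text
clock 39.275 tcp [0.6212 0.0498 0.2476] shift u [0.011 0.001 0.047] turn u [ 0.01  0.03 -0.  ] gap 0.0335 F [ 0.6  0.4 -0.9]
9.78744462132454
```

Request:
send_rows([
  [[0, 0, 0, 0, 0, 0], [0, 0, 0, 0, 0, 0], [0, 0, 0, 0, 0, 0]],
], gripper=0.2)

```text
clock: 39.65
tcp_pos: [0.6213, 0.0498, 0.2479]
tcp_rot: [0.649, 0.729, 0.162, 0.145]
contact_force: [0.1, 0.3, -0.9]
finger_gap: 0.0515
gripper_force: 8.0
```

Request:
send_rows([
  [[0, 0, 0, 0, 0, 0], [0, 0, 0, 0, 0, 0], [0, 0, 0, 0, 0, 0], [0, 0, 0, 0, 0, 0]],
], gripper=1)

```text
clock: 40.15
tcp_pos: [0.6215, 0.0498, 0.248]
tcp_rot: [0.649, 0.729, 0.162, 0.145]
contact_force: [-0.4, 0.1, -0.1]
finger_gap: 0.0854
gripper_force: 0.0
```

Request:
send_rows([
  [[0, 0, -0.3, 0, 0, 0], [0, 0, -0.6, 0, 0, 0], [0, 0, -1, 0, 0, 0], [0, 0, -0.8, 0, 0, 0], [0, 0, 0, 0, 0, 0], [0, 0, 0, 0, 0, 0]],
])

```text
clock: 40.9
tcp_pos: [0.5643, 0.0433, 0.3703]
tcp_rot: [0.649, 0.729, 0.162, 0.145]
contact_force: [0.5, -0.4, -0.5]
finger_gap: 0.0855
gripper_force: 0.0
```

```bash
python3 chk.py N
python3 - <<'E'
from h import *
C=np.load('pics/N.npy')
for q in [(-.001,.065,.086),(-.001,-.065,.086),(0,.09,.066),(.01,.09,.066),(-.001,0,.066)]: print(q,proj(C,tp(TR,*q)).round(1))
g=cv2.imread('pics/N.png').astype(int)
for v in (140,150,190,210,230): print(v,[int(x) for x in g[v-1:v+2,236:270,2].mean(0)])
# pivots from scene/side: yellow blobs near the tray
for n in('scene','side'):
    im=cv2.cvtColor(cams.read_camera(n),cv2.COLOR_RGB2BGR);k,l,st,ce=cv2.connectedComponentsWithStats(cv2.inRange(cv2.cvtColor(im,cv2.COLOR_BGR2HSV),(20,180,90),(32,255,255)))
    c=cams.calibration(n)
    for y in(.065,-.065): print(n,cv2.projectPoints(tp(TR,-.001,y,.086)[None],cv2.Rodrigues(c['world_to_cam'][:3,:3])[0],c['world_to_cam'][:3,3],c['mtx'],c['distortion'])[0].ravel().round(1))
    for i in range(1,k):
        if st[i,4]>10 and 160<ce[i][0]<300 and ce[i][1]>80: print(n,st[i],ce[i].round(1))
E
```

```text
40.95
yel [234 154  42  30 390] [254.  167.7]
yel [236 234  37  42 485] [254.4 255. ]
org [254   0   5  25  66] [255.6  10. ]
org [247   0  51  40 471] [271.7  22. ]
org [307   0   6  35  80] [309.1  17.5]
org [  18  170   34   65 1228] [ 34.1 202.8]
org [243 233   4  16  57] [244.6 240.6]
org [262 233   3  17  48] [263.  240.8]
dark [227 168  17  32 195] [237.  181.2]
dark [265 168  19  39 365] [273.6 185.8]
(-0.001, 0.065, 0.086) [254. 172.]
(-0.001, -0.065, 0.086) [254.  262.8]
(0, 0.09, 0.066) [254.7 149.3]
(0.01, 0.09, 0.066) [262.5 149.3]
(-0.001, 0, 0.066) [254.  214.2]
140 [53, 52, 54, 54, 51, 54, 54, 55, 53, 55, 54, 54, 50, 52, 55, 56, 60, 57, 62, 66, 64, 70, 70, 69, 73, 72, 77, 78, 77, 75, 75, 77, 83, 84]
150 [98, 97, 97, 100, 100, 99, 100, 95, 92, 79, 70, 55, 44, 47, 48, 49, 49, 55, 98, 153, 183, 191, 192, 191, 191, 189, 172, 121, 82, 75, 78, 80, 82, 83]
190 [25, 24, 23, 25, 39, 64, 93, 115, 117, 115, 97, 69, 49, 50, 49, 50, 47, 61, 110, 163, 181, 184, 182, 180, 183, 166, 134, 93, 79, 75, 67, 51, 33, 23]
210 [94, 90, 90, 90, 89, 85, 81, 79, 75, 73, 61, 54, 46, 45, 48, 45, 44, 60, 106, 163, 180, 183, 184, 181, 180, 162, 124, 86, 73, 74, 78, 74, 74, 77]
230 [92, 63, 55, 57, 55, 53, 56, 57, 59, 57, 54, 52, 49, 47, 49, 47, 49, 69, 120, 163, 178, 181, 180, 180, 175, 154, 102, 66, 61, 69, 74, 74, 76, 77]
scene [256.8 192.2]
scene [215.4 198.4]
scene [251 187  13  28 204] [257.8 199.9]
scene [210 194  12  27 196] [215.9 206.9]
side [232.5 168.4]
side [243.8 138.6]
side [227 135  24  25 153] [240.  144.1]
side [217 165  23  26 180] [229.4 173.1]
```

```bash
python3 -c "
from rig import ctrl
print(ctrl.finish_job())"
```

```text
the job is handed in; nothing more can be done
None
```

The job is handed in at about 41 s of the 72 s allowed. The raiser board stands flat against the inner tray front, with one yellow clamp near each end and the gripper clear of both; all three cameras put the clamps where planned, but no verdict came back and I could not measure the pinch forces.

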